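# Clear the cold plate and chill five blocks

### The job

Get the cold plate ready for the next run of sections: with the scraper, never with your fingers, push all the wax chips off the black plate over its open edge into the steel chip tray, then stand the scraper back on its rest. Next take exactly five of the pink blocks from the mat and lay them flat, wax side down, on the black plate, leaving the sixth pink block and all the yellow ones on the mat; once the five are lying there, press the green chill button fully in. Do not disturb the stain jar or the slide box.

Things in the scene. Friction and masses are not known exactly. Their poses are not given: they have to be found in the camera images.
- cold_plate: cream bench cold plate, fixed; origin on the bench under its black plate's centre; x points away from the control ledge (which faces the robot), y to the chip tray. Plate 200 (x) by 240 mm (y), top 52 mm above the bench; cream lips 5 mm higher on its front (-x), rear and right (-y) edges; left (+y) edge open, flush, the tray beyond it. Ledge: x -159 to -105 mm, top at 42 mm
- plate_top (a point): centre of the black plate's top face, axes as the cold plate's
- chip_tray (a point): centre of the inner floor of the open steel chip tray (inside 222 mm along x, 84 mm along y; floor 8 mm above the bench, 44 mm below the plate; it begins at the plate's open edge; end walls to 52 mm, outer wall to 58 mm above the bench), axes as the cold plate's
- chill_button (a joint): chill button, travel of the cap in m: 0 out, 0.006 fully in; springs back; about 5 N to press fully
- chill_button_top (a point): centre of the top of the green round chill button (26 mm across, on the control ledge, grey collar 42 mm across; pressed straight down); as released 64 mm above the bench, the collar's top 10 mm lower
- rest: grey flat plastic rest for the scraper, fixed, 150 mm (x) by 70 mm (y), 6 mm thick; origin at the centre of its underside
- scraper: blue scraper block, loose, 80 to 150 g; origin at the centre of its underside. Foot 100 mm long (own x), 24 mm thick (y), 26 mm high, flat white lower edge; above it a grip 64 mm long (x), 16 mm thick (y), from 26 to 70 mm above the underside. Pushed along its own y. At first it stands upright on the rest, its length along the rest's
- mat: grey-blue silicone mat, fixed, 280 mm (x) by 200 mm (y), 4 mm thick; origin at the centre of its underside
- stain_jar: amber glass jar with a white cap, loose, 56 mm across, 75 mm high; origin at the centre of its underside; leave it alone
- slide_box: blue slide box with a white band, loose, 85 mm (x) by 100 mm (y), 34 mm high; origin at the centre of its underside; leave it alone
- pink1: embedded block with a pink cassette, loose, 16 g; 40 mm (own x) by 28 mm (own y), 14 mm high: wax 34 by 24 by 8 mm below, cassette 40 by 28 by 6 mm on top; origin at the centre of its underside (the wax face), z up when wax side down, as on the mat at the start
- pink2: embedded block with a pink cassette, loose, 16 g; 40 mm (own x) by 28 mm (own y), 14 mm high: wax 34 by 24 by 8 mm below, cassette 40 by 28 by 6 mm on top; origin at the centre of its underside (the wax face), z up when wax side down, as on the mat at the start
- pink3: embedded block with a pink cassette, loose, 16 g; 40 mm (own x) by 28 mm (own y), 14 mm high: wax 34 by 24 by 8 mm below, cassette 40 by 28 by 6 mm on top; origin at the centre of its underside (the wax face), z up when wax side down, as on the mat at the start
- pink4: embedded block with a pink cassette, loose, 16 g; 40 mm (own x) by 28 mm (own y), 14 mm high: wax 34 by 24 by 8 mm below, cassette 40 by 28 by 6 mm on top; origin at the centre of its underside (the wax face), z up when wax side down, as on the mat at the start
- pink5: embedded block with a pink cassette, loose, 16 g; 40 mm (own x) by 28 mm (own y), 14 mm high: wax 34 by 24 by 8 mm below, cassette 40 by 28 by 6 mm on top; origin at the centre of its underside (the wax face), z up when wax side down, as on the mat at the start
- pink6: embedded block with a pink cassette, loose, 16 g; 40 mm (own x) by 28 mm (own y), 14 mm high: wax 34 by 24 by 8 mm below, cassette 40 by 28 by 6 mm on top; origin at the centre of its underside (the wax face), z up when wax side down, as on the mat at the start
- yellow1: embedded block with a yellow cassette, loose, 16 g, may be absent (None); 40 mm (own x) by 28 mm (own y), 14 mm high: wax 34 by 24 by 8 mm below, cassette 40 by 28 by 6 mm on top; origin at the centre of its underside (the wax face), z up when wax side down, as on the mat at the start
- yellow2: embedded block with a yellow cassette, loose, 16 g, may be absent (None); 40 mm (own x) by 28 mm (own y), 14 mm high: wax 34 by 24 by 8 mm below, cassette 40 by 28 by 6 mm on top; origin at the centre of its underside (the wax face), z up when wax side down, as on the mat at the start
- chip1: irregular cream-coloured lump of trimmed wax, loose, 10 g, may be absent (None); about 26 by 20 mm, 9 mm high; origin at the centre of its underside; lies on the plate at the start
- chip2: irregular cream-coloured lump of trimmed wax, loose, 10 g, may be absent (None); about 24 by 24 mm, 8 mm high; origin at the centre of its underside; lies on the plate at the start
- chip3: irregular cream-coloured lump of trimmed wax, loose, 10 g, may be absent (None); about 30 by 18 mm, 10 mm high; origin at the centre of its underside; lies on the plate at the start
- chip4: irregular cream-coloured lump of trimmed wax, loose, 10 g, may be absent (None); about 26 by 20 mm, 9 mm high; origin at the centre of its underside; lies on the plate at the start
- chip5: irregular cream-coloured lump of trimmed wax, loose, 10 g, may be absent (None); about 24 by 24 mm, 8 mm high; origin at the centre of its underside; lies on the plate at the start
- chip6: irregular cream-coloured lump of trimmed wax, loose, 10 g, may be absent (None); about 30 by 18 mm, 10 mm high; origin at the centre of its underside; lies on the plate at the start

How it is judged:
By the outcome, as a careful person would: the job done as asked, in the order asked, and still so for the second after the job is handed in, with the robot touching nothing.
Of yellow1, yellow2 only 1 to 2 are there at a start; the rules pass over those that are not, and their reading is None.
Of chip1, chip2, chip3, chip4, chip5, chip6 only 3 to 6 are there at a start; the rules pass over those that are not, and their reading is None.
At some moment in a run one of pink1, pink2, pink3, pink4, pink5, pink6, yellow1, yellow2 may be knocked a few centimetres aside while the robot is not near it.
Once in a run the grip may slacken for a moment while it holds something.
It also fails if it takes over 208 s, if anything falls off the work surface, if the arm or the gripper's body presses on something with over 40 N, if the wrist force passes 120 N, or if a joint passes its speed limit or range.

### The arm

A 6-joint arm with a two-finger parallel gripper is mounted at the origin on the work surface. World frame = base frame: x ahead of the robot, y to its left, z up, the work surface at z = 0. Lengths are in m, angles in rad, forces in N, time in s.
With the tool pointing down it reaches from about 0.375 to 0.9 m from the base axis. Payload 3.1 kg.
Tool frame: the origin (TCP) lies on the centre line of the jaws, within the pads' length; the fingertips stand 19 mm ahead of it and the grasp point (between the pads) is the TCP; z points along the fingers, y is the line along which they close (so a half turn about z gives the same grasp; the last joint's range is limited). The gripper opens to 85 mm and grips with 20 to 120 N. Pads are 22 mm wide; open, the fingers measure 114 mm over their backs; the gripper's body (76 mm by 85 mm) begins 54 mm behind the grasp point. The pads swing forward as they close: fully open they stand 13 mm farther back than shut.
Start: joints at [-1.393, 0.527, 1.433, -0, 1.181, -0.178], TCP at [0.218, -0.586, 0.25] pointing down, gripper open.
Joint ranges: [-3.08, 3.08], [-0.75, 2.2], [0.22, 2.44], [-1.43, 4.57], [0, 2.65], [-2.85, 2.85]. Speed limits (rad/s): [2.79, 2.79, 3.14, 3.14, 3.14, 3.14].

### API

Orientations are given as a unit quaternion [x, y, z, w].
In Python, from station import manip, cams, sign_off gives the robot as it stands.
- The arm moves only by the tool carry_out, never from a script. Its argument "targets" is a list that holds one entry, the list of rows, each a list of 7 numbers: the shift along the tool's x, y, z in cm, then the turn, a rotation vector about the tool's x, y, z in degrees, then the finger opening in cm, from 0 to 8.54. A call has 1 to 12 rows; each row is the pose to reach, as a shift and turn from the pose commanded when the call began, along the tool's axes at that moment; what a row does not reach only later rows make up. A row lasts 1/12 s, in which the tool goes at most 41.7 mm and 7.16 degrees, less where a joint would pass 70% of its speed; a pose out of reach is approached as far as the arm can. A call with a gripper value outside its range is refused whole. The fingers move at their own pace and stop on an object; "force" is the grip in N (left out, the last holds). Time passes only in rows, so rows that repeat a pose let the fingers close. It gives the time, the measured TCP pose, the force, the opening and the grip force at its end, in the units of the state.
- manip.sense(): the state, without advancing time (a new reading comes with each control period).
- cams.snapshot(name): name is "scene" or "side" or "wrist"; returns the picture (400x640x3 uint8, red, green, blue); there is no depth.
- cams.camera_info(name): a dict with "K" (3x3 intrinsics, pixels), "T" (4x4, takes a point from camera to world coordinates). Camera axes: x right, y down, z forward; pixel columns grow to the right and rows downward; lengths in m; the calibration is good to about 2 mm. A picture is of the moment at which its call begins: read the wrist's pose just before it. camera_info takes no time and is no camera call; for the wrist camera it gives the pose at the moment of the call.
- sign_off(): hands the job in; it is judged then, once.
The state is a dict: "t": time; "q": joint angles; "qd": joint speeds; "tau": joint torques, N m; "tcp_pos": TCP position; "tool_rot": TCP orientation; "force": force on the tool from outside, world axes, zero at the start; "ft_torque": the same for the moment, N m; "finger_gap": opening from 0.0 (shut) to 1.0 (fully open); "gripper_force": force on a finger pad.
Only numpy, scipy, OpenCV 4.12 (cv2) and the standard library are available. Lean on these libraries where they do the work, as an engineer would, in place of code of your own. Each camera call takes 0.05 s, during which the arm holds its last target. There are 200 camera calls.

## Working session

There is one attempt and no reset: what is moved stays moved. The work goes in short steps, Python scripts to look and compute and a tool call to move; the robot and the scene stay as the last step left them, time stands still between calls to the robot, and variables do not carry over. Pictures are saved under pics/ and viewed, at most 14 in all, crops included, and the job is handed in when it is done.

Besides the shell and the picture viewer there is one more tool, called as a command line: name --argument value ..., lists and objects as JSON in quotes. carry_out: Moves the arm, as the interface text tells. Its arguments: {"type":"object","properties":{"targets":{"type":"array"},"force":{"type":"number"}},"required":["targets"]}

```bash
mkdir -p pics; ls
cat > h.py <<'E'
import numpy as np, cv2
from station import manip, cams, sign_off
def snap(name,fn=None):
    im=cams.snapshot(name); 
    if fn: cv2.imwrite('pics/'+fn+'.png',im[:,:,::-1])
    return im
def ray(ci,u,v):
    K,T=np.array(ci['K']),np.array(ci['T'])
    d=T[:3,:3]@np.linalg.solve(K,[u,v,1.]); return T[:3,3],d
def onz(ci,u,v,z):
    o,d=ray(ci,u,v); return o+d*(z-o[2])/d[2]
def proj(ci,p):
    K,T=np.array(ci['K']),np.array(ci['T'])
    c=T[:3,:3].T@(np.asarray(p,float)-T[:3,3]); q=K@c; return q[:2]/q[2]
def tri(c1,p1,c2,p2):
    A=[];b=[]
    for c,p in((c1,p1),(c2,p2)):
        o,d=ray(c,*p); d=d/np.linalg.norm(d); P=np.eye(3)-np.outer(d,d); A.append(P);b.append(P@o)
    return np.linalg.lstsq(np.vstack(A),np.hstack(b),rcond=None)[0]
E
python3 - <<'E'
from h import *
np.set_printoptions(precision=4,suppress=True)
s=manip.sense(); print(s)
for n in('scene','side','wrist'):
    ci=cams.camera_info(n); print(n,np.array(ci['K']).tolist(),np.array(ci['T']))
    snap(n,n+'0')
E
```

```text
pics
{'t': 0.0, 'q': array([-1.3925,  0.5285,  1.4339, -0.    ,  1.1814, -0.1785]), 'qd': array([-0.0008,  0.0005, -0.0001, -0.0008,  0.0004, -0.0007]), 'tau': array([  0.0003, -44.2348, -17.8024,  -0.0003,   0.0085,  -0.    ]), 'tcp_pos': array([ 0.2182, -0.585 ,  0.2493]), 'tool_rot': array([ 0.9841,  0.1775, -0.    , -0.0011]), 'force': array([-0.1082, -0.1424,  0.689 ]), 'ft_torque': array([ 0.0711, -0.0176,  0.0305]), 'gripper_force': 0.0, 'finger_gap': 0.999957088031288}
scene [[465.95656443672425, 0.0, 319.8442414657058], [0.0, 465.95656443672425, 199.2318735756214], [0.0, 0.0, 1.0]] [[ 0.7136  0.4306 -0.5526  1.1622]
 [ 0.7006 -0.4363  0.5647 -0.6094]
 [ 0.002  -0.7901 -0.613   0.7318]
 [ 0.      0.      0.      1.    ]]
side [[364.75274967637176, 0.0, 324.9692170126269], [0.0, 364.75274967637176, 204.59177719284426], [0.0, 0.0, 1.0]] [[ 0.9907 -0.0841  0.1066  0.4654]
 [-0.1356 -0.5655  0.8135 -0.7824]
 [-0.0082 -0.8204 -0.5717  0.5932]
 [ 0.      0.      0.      1.    ]]
wrist [[331.48851824062325, 0.0, 320.9836917159152], [0.0, 331.48851824062325, 198.80093088811404], [0.0, 0.0, 1.0]] [[ 0.3486 -0.8872 -0.3022  0.2956]
 [-0.9373 -0.3306 -0.1104 -0.5558]
 [-0.002   0.3218 -0.9468  0.3731]
 [ 0.      0.      0.      1.    ]]
```

View pics/scene0.png

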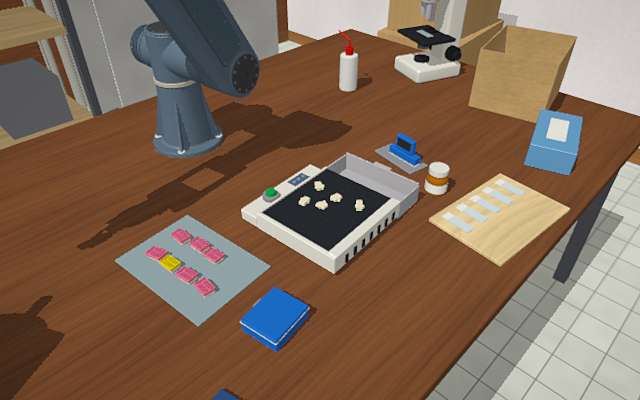

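View pics/side0.png

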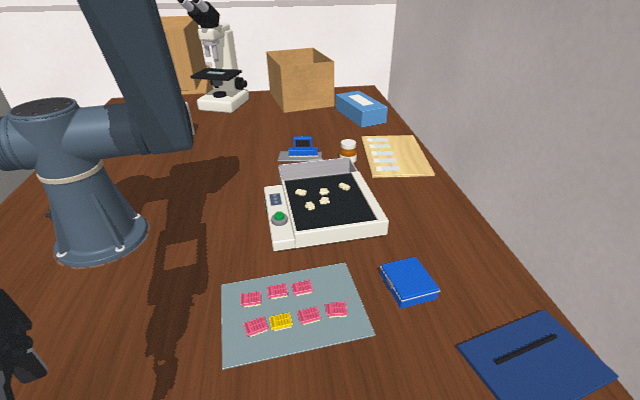

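The scene view shows the mat with six pink blocks and one yellow at (150-220, 235-290), the plate with five chips at (305-360, 185-205), the scraper on its rest at (405,150), and the jar at (437,178). The side view agrees. I'll enlarge both next.

Run:
```python
from h import *
a=cv2.imread('pics/scene0.png');b=cv2.imread('pics/side0.png')
# scene crop x 235-455,y 125-275 ; x3.6
cv2.imwrite('pics/c1.png',cv2.resize(a[125:275,235:455],None,fx=3.6,fy=3.6,interpolation=cv2.INTER_CUBIC))
cv2.imwrite('pics/c2.png',cv2.resize(b[130:255,255:395],None,fx=4.6,fy=4.6,interpolation=cv2.INTER_CUBIC))
```

```text
(no output)
```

View pics/c1.png

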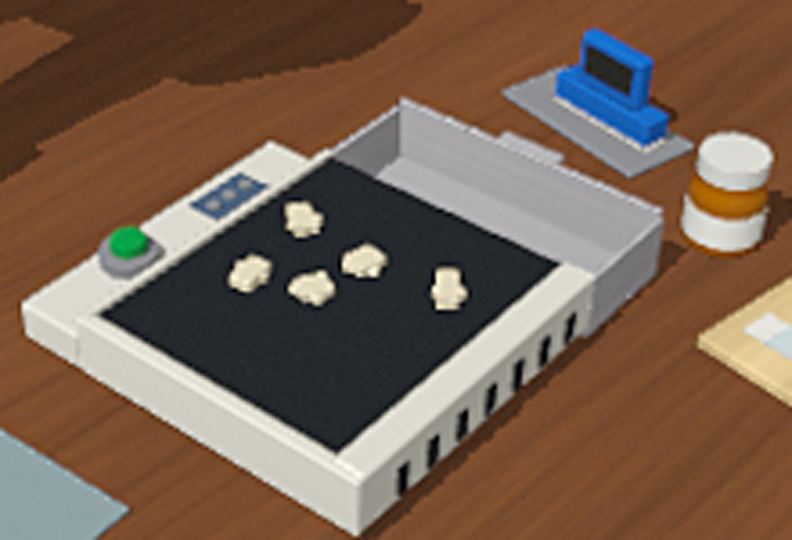

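View pics/c2.png

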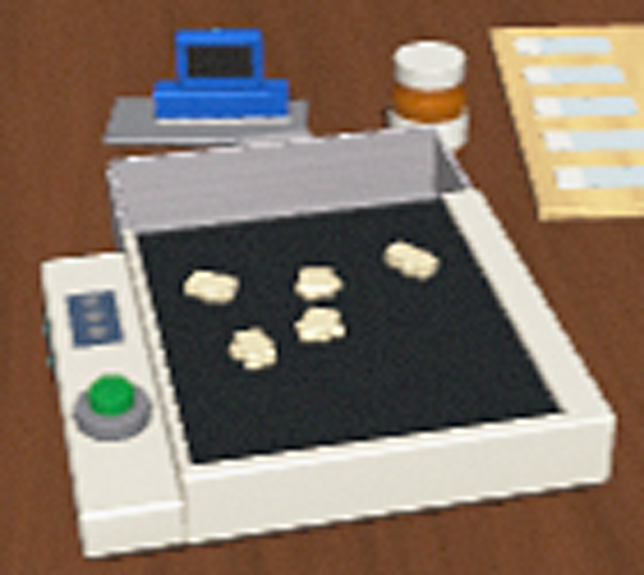

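Run:
```python
from h import *
np.set_printoptions(precision=4,suppress=True)
S,D=cams.camera_info('scene'),cams.camera_info('side')
f=lambda u,v:(235+u/3.6-.36,125+v/3.6-.36); g=lambda u,v:(255+u/4.6-.39,130+v/4.6-.39)
P={'FR':((100,314),(190,463)),'RR':((340,452),(562,410)),'RL':((560,265),(442,200)),'FL':((332,162),(138,235)),
'btn':((128,238),(111,390)),'c1':((303,219),(211,287)),'c2':((250,272),(252,348)),'c3':((312,287),(320,326)),'c4':((364,261),(318,283)),'c5':((448,290),(411,260)),
'jarcap':((736,147),(430,52)),'gripL':((589,33),(178,33)),'gripR':((647,68),(262,33)),'restFL':((502,92),(118,97)),'restFR':((560,66),(105,142)),'restA':((630,175),(308,145))}
for k,(a,b) in P.items():
    p=tri(S,f(*a),D,g(*b)); print(k,p,'res px',np.round(np.array(proj(S,p))-f(*a),1),np.round(np.array(proj(D,p))-g(*b),1))
# colour blobs
import cv2
a=cv2.imread('pics/scene0.png');b=cv2.imread('pics/side0.png')
for n,im,ci in(('scene',a,S),('side',b,D)):
    h=cv2.cvtColor(im,cv2.COLOR_BGR2HSV)
    for c,lo,hi in(('pink',(160,90,120),(179,255,255)),('yel',(20,140,120),(32,255,255))):
        m=cv2.inRange(h,lo,hi); m=cv2.morphologyEx(m,cv2.MORPH_CLOSE,np.ones((3,3)))
        N,_,st,ce=cv2.connectedComponentsWithStats(m)
        for i in range(1,N):
            if st[i,4]>60: print(n,c,ce[i],st[i,4],onz(ci,*ce[i],.014)[:2])
```

```text
FR [ 0.4846 -0.1062  0.0495] res px [ 0.1 -0.6] [0.2 0.5]
RR [ 0.6838 -0.0924  0.052 ] res px [ 0.1 -0.4] [0.1 0.3]
RL [0.6644 0.1403 0.0501] res px [ 0.  -0.2] [0.1 0.1]
FL [0.4686 0.1256 0.0484] res px [ 0.1 -0.8] [0.3 0.7]
btn [ 0.4465 -0.0492  0.0594] res px [ 0.1 -0.3] [0.1 0.3]
c1 [0.5083 0.055  0.0526] res px [ 0.  -0.3] [0.1 0.2]
c2 [ 0.5259 -0.0125  0.0534] res px [ 0.1 -0.3] [0.1 0.2]
c3 [0.5665 0.0042 0.0535] res px [ 0.  -0.1] [0.  0.1]
c4 [0.5714 0.0487 0.0536] res px [ 0.  -0.2] [0.1 0.2]
c5 [0.6307 0.0653 0.0533] res px [ 0.1 -0.5] [0.1 0.4]
jarcap [0.6876 0.308  0.0753] res px [ 0.  -0.1] [0.  0.1]
gripL [0.5109 0.3731 0.0714] res px [ 0.1 -0.7] [0.2 0.5]
gripR [0.5728 0.3642 0.0703] res px [ 0.1 -1. ] [0.3 0.8]
restFL [0.4669 0.3252 0.0333] res px [ 0.4 -4.9] [1.7 4. ]
restFR [ 0.4456  0.4323 -0.0289] res px [-0.7  4.2] [-1.2 -3.4]
restA [0.5992 0.3188 0.0023] res px [-0.   0.2] [-0.1 -0.2]
scene pink [180.5756 235.2209] 172 [ 0.3826 -0.2672]
scene pink [206.4264 249.2818] 401 [ 0.4631 -0.2524]
scene pink [156.1047 252.5393] 191 [ 0.3933 -0.3356]
scene pink [186.3094 273.9596] 223 [ 0.4949 -0.3244]
scene pink [204.275  286.1667] 240 [ 0.5496 -0.3174]
scene yel [169.4683 262.3463] 205 [ 0.4404 -0.331 ]
side pink [301.3965 286.8767] 227 [ 0.4834 -0.2504]
side pink [276.9231 290.3547] 234 [ 0.4322 -0.2526]
side pink [250.4858 298.2753] 247 [ 0.3783 -0.2661]
side pink [335.6729 308.6097] 269 [ 0.5456 -0.3165]
side pink [308.5106 314.6631] 282 [ 0.4912 -0.3234]
side pink [255.2332 325.7572] 313 [ 0.3892 -0.3346]
side yel [280.2526 320.8616] 289 [ 0.4363 -0.3301]
```

```bash
cat >> h.py <<'E'
def rel(start,*goals):
    """start/goals: (x,y,z,psi_deg) tool-down poses; prints tool-axis shift cm, turn deg"""
    p=np.radians(start[3]);c,s=np.cos(p),np.sin(p)
    for g in goals:
        d=np.array(g[:3])-start[:3]
        print(g,'->',np.round([100*(d[0]*c+d[1]*s),100*(d[0]*s-d[1]*c),-100*d[2],0,0,(start[3]-g[3])],2).tolist())
PC=np.array([.575,.0150]);PY=np.radians(4.1)
def plate(x,y): # local -> world
    c,s=np.cos(PY),np.sin(PY); return PC+[c*x-s*y,s*x+c*y]
def local(p):
    d=np.asarray(p)[:2]-PC; c,s=np.cos(PY),np.sin(PY); return np.array([c*d[0]+s*d[1],-s*d[0]+c*d[1]])
E
python3 - <<'E'
from h import *
rel((.218,-.586,.25,20.45),(.5,0,.25,-8),(.542,.3686,.2,-8))
rel((.542,.3686,.2,-8),(.542,.3686,.058,-8))
for c in [(.5083,.055),(.5259,-.0125),(.5665,.0042),(.5714,.0487),(.6307,.0653)]: print(local(c))
E
```

```text
(0.5, 0, 0.25, -8) -> [46.9, -45.05, -0.0, 0.0, 0.0, 28.45]
(0.542, 0.3686, 0.2, -8) -> [63.71, -78.12, 5.0, 0.0, 0.0, 28.45]
(0.542, 0.3686, 0.058, -8) -> [0.0, -0.0, 14.2, 0.0, 0.0, 0.0]
[-0.0636694   0.04466651]
[-0.05094052 -0.0239191 ]
[-0.00925042 -0.01016463]
[-0.00118132  0.03387115]
[0.05915377 0.04618886]
```

carry_out --targets '[[[3.5,-3.4,0,0,0,6,8.5],[7,-6.8,0,0,0,12,8.5],[10.5,-10.2,0,0,0,18,8.5],[14,-13.6,0,0,0,24,8.5],[17.5,-17,0,0,0,28.4,8.5],[21,-20.4,0,0,0,28.4,8.5],[24.5,-23.8,0,0,0,28.4,8.5],[28,-27,0,0,0,28.4,8.5],[30,-29,0,0,0,28.4,8.5],[30,-29,0,0,0,28.4,8.5],[30,-29,0,0,0,28.4,8.5]]]'

```text
t: 1.07
tcp_pos: [0.399, -0.202, 0.25]
tool_rot: [0.998, -0.066, -0.001, -0.002]
force: [-0.2, -0.7, 0.2]
finger_gap: 0.999
gripper_force: 0.0
```

Run:
```python
from h import *
for i in range(2):
    s=manip.sense(); print(s['t'],s['tcp_pos'],s['tool_rot'],s['qd'].round(3)); cams.snapshot('wrist')
rel((.399,-.202,.25,-7.6),(.45,.1,.25,-8),(.542,.3686,.2,-8))
```

```text
1.0667 [ 0.39897764 -0.20201875  0.25003867] [ 9.97830361e-01 -6.57955110e-02 -6.52939611e-04 -2.25738860e-03] [-0.085  0.016 -0.032 -0.082 -0.025 -0.082]
1.1167 [ 0.39867319 -0.20511989  0.25016819] [ 9.97824707e-01 -6.59172724e-02 -5.06777788e-04 -7.14428197e-04] [-0.082  0.013 -0.035 -0.036 -0.019 -0.028]
(0.45, 0.1, 0.25, -8) -> [1.06, -30.61, -0.0, 0.0, 0.0, 0.4]
(0.542, 0.3686, 0.2, -8) -> [6.63, -58.45, 5.0, 0.0, 0.0, 0.4]
```

carry_out --targets '[[[0,-4,0,0,0,0,8.5],[0.3,-8,0,0,0,0,8.5],[0.6,-12,0,0,0,0,8.5],[1,-16,0,0,0,0,8.5],[1.5,-20,0,0,0,0,8.5],[2,-24,0,0,0,0,8.5],[3,-28,0,0,0,0,8.5],[4,-32,0,0,0,0,8.5],[5,-36,0,0,0,0,8.5],[6,-40,0,0,0,0,8.5],[6,-40,0,0,0,0,8.5],[6,-40,0,0,0,0,8.5]]]'

```text
t: 2.17
tcp_pos: [0.5143, 0.1789, 0.2499]
tool_rot: [0.998, -0.069, 0.0, 0.0]
force: [0.0, -1.2, 0.2]
finger_gap: 0.997
gripper_force: 0.0
```

carry_out --targets '[[[0.2,-4,1,0,0,0,8.5],[0.4,-8,2,0,0,0,8.5],[0.6,-12,3,0,0,0,8.5],[0.6,-16,5,0,0,0,8.5],[0.6,-18,5,0,0,0,8.5],[0.6,-19,5,0,0,0,8.5],[0.6,-19.2,5,0,0,0,8.5],[0.6,-19.2,5,0,0,0,8.5],[0.6,-19.2,5,0,0,0,8.5],[0.6,-19.2,5,0,0,0,8.5],[0.6,-19.2,5,0,0,0,8.5],[0.6,-19.2,5,0,0,0,8.5]]]'

```text
t: 3.17
tcp_pos: [0.5457, 0.3669, 0.2009]
tool_rot: [0.998, -0.07, 0.0, 0.0]
force: [-0.0, -1.3, -0.8]
finger_gap: 0.993
gripper_force: 0.0
```

Run:
```python
from h import *
ci=cams.camera_info('wrist'); snap('wrist','w1')
s=manip.sense(); print(s['t'],s['tcp_pos'],s['tool_rot'],s['qd'].round(3))
import pickle; pickle.dump(ci,open('w1.pkl','wb'))
for n,p in {'gL':(.5109,.3731,.076),'gR':(.5728,.3642,.076),'jar':(.6876,.308,.075)}.items(): print(n,proj(ci,p))
```

```text
3.2167 [0.54563742 0.36727571 0.20079317] [ 9.97555269e-01 -6.98816484e-02  1.89106828e-04 -6.26975032e-05] [ 0.006  0.005 -0.003  0.     0.001  0.002]
gL [320.07821246 237.09167196]
gR [320.1528725  162.58794031]
jar [380.9390073  -21.84734254]
```

View pics/w1.png

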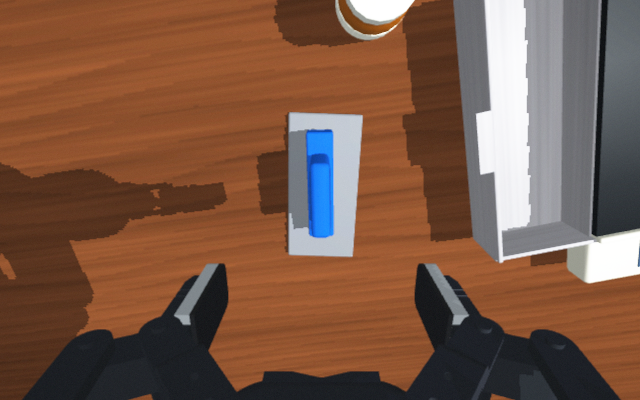

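The wrist view shows the scraper grip running from (320,237) to (320,163), as predicted. It lines up between the jaws.

carry_out --targets '[[[-0.4,-0.1,3,0,0,0,8.5],[-0.4,-0.1,6.5,0,0,0,8.5],[-0.4,-0.1,10,0,0,0,8.5],[-0.4,-0.1,12.5,0,0,0,8.5],[-0.4,-0.1,14,0,0,0,8.5],[-0.4,-0.1,14.2,0,0,0,7],[-0.4,-0.1,14.2,0,0,0,5],[-0.4,-0.1,14.2,0,0,0,3],[-0.4,-0.1,14.2,0,0,0,1],[-0.4,-0.1,14.2,0,0,0,0.5],[-0.4,-0.1,14.2,0,0,0,0.5],[-0.4,-0.1,14.2,0,0,0,0.5]]]' --force 70

```text
t: 4.22
tcp_pos: [0.5425, 0.37, 0.0599]
tool_rot: [0.998, -0.069, 0.001, -0.001]
force: [0.0, -0.1, 4.8]
finger_gap: 0.176
gripper_force: 69.2
```

carry_out --targets '[[[0,0,0,0,0,0,0.5],[0,0,0,0,0,0,0.5],[0,0,0,0,0,0,0.5],[0,0,0,0,0,0,0.5],[0,0,0,0,0,0,0.5],[0,0,0,0,0,0,0.5],[0,0,0,0,0,0,0.5],[0,0,0,0,0,0,0.5]]]'

```text
t: 4.88
tcp_pos: [0.5425, 0.3701, 0.0599]
tool_rot: [0.998, -0.069, 0.001, -0.001]
force: [-1.0, 0.6, 6.0]
finger_gap: 0.177
gripper_force: 69.5
```

Run:
```python
from h import *
st=(.5425,.370,.0599,-7.95)
rel(st,(.5425,.370,.18,-7.95),(*plate(-.043,-.075),.18,4.1))
p=plate(-.043,-.075); rel((*p,.18,4.1),(*p,.107,4.1),(*plate(-.043,.125),.107,4.1))
rel((*plate(-.043,.125),.107,4.1),(*plate(-.043,.125),.14,4.1),(*plate(.043,-.075),.14,4.1))
```

```text
(0.5425, 0.37, 0.18, -7.95) -> [0.0, -0.0, -12.01, 0.0, 0.0, 0.0]
(np.float64(0.5374723546589208), np.float64(-0.06288244882612629), 0.18, 4.1) -> [5.49, 42.94, -12.01, 0.0, 0.0, -12.05]
(np.float64(0.5374723546589208), np.float64(-0.06288244882612629), 0.107, 4.1) -> [0.0, 0.0, 7.3, 0.0, 0.0, 0.0]
(np.float64(0.5231728657923836), np.float64(0.1366057077600625), 0.107, 4.1) -> [-0.0, -20.0, 7.3, 0.0, 0.0, 0.0]
(np.float64(0.5231728657923836), np.float64(0.1366057077600625), 0.14, 4.1) -> [0.0, 0.0, -3.3, 0.0, 0.0, 0.0]
(np.float64(0.6232522619909819), np.float64(-0.05673366861351531), 0.14, 4.1) -> [8.6, 20.0, -3.3, 0.0, 0.0, 0.0]
```

carry_out --targets '[[[0,0,-1,0,0,0,0.5],[0,0,-3,0,0,0,0.5],[0,0,-6,0,0,0,0.5],[0,0,-9,0,0,0,0.5],[0,0,-12,0,0,0,0.5],[0,0,-12,0,0,0,0.5],[0,0,-12,0,0,0,0.5]]]'

```text
t: 5.47
tcp_pos: [0.5426, 0.3701, 0.181]
tool_rot: [0.998, -0.069, 0.002, -0.001]
force: [-0.8, 0.5, -1.9]
finger_gap: 0.178
gripper_force: 68.5
```

carry_out --targets '[[[0.5,3.8,0,0,0,-3,0.5],[1,7.6,0,0,0,-6,0.5],[1.5,11.4,0,0,0,-9,0.5],[2,15.2,0,0,0,-12,0.5],[2.5,19,0,0,0,-12,0.5],[3,22.8,0,0,0,-12,0.5],[3.5,26.6,0,0,0,-12,0.5],[4,30.4,0,0,0,-12,0.5],[4.5,34.2,0,0,0,-12,0.5],[5,38,0,0,0,-12,0.5],[5.5,41.5,0,0,0,-12,0.5],[5.5,42.9,0,0,0,-12,0.5]]]'

```text
t: 6.47
tcp_pos: [0.5362, -0.0671, 0.1769]
tool_rot: [0.999, 0.034, -0.001, 0.0]
force: [-0.0, 0.4, -0.8]
finger_gap: 0.181
gripper_force: 68.7
```

carry_out --targets '[[[0,0,0,0,0,0,0.5],[0,0,0,0,0,0,0.5],[0,0,0,0,0,0,0.5],[0,0,2,0,0,0,0.5],[0,0,4,0,0,0,0.5],[0,0,5,0,0,0,0.5],[0,0,5,0,0,0,0.5],[0,0,5,0,0,0,0.5]]]'

```text
t: 7.13
tcp_pos: [0.5363, -0.0616, 0.1278]
tool_rot: [0.999, 0.036, -0.001, -0.0]
force: [0.1, -0.8, -0.9]
finger_gap: 0.175
gripper_force: 68.7
```

Run:
```python
from h import *
s=manip.sense(); p=s['tcp_pos'];q=s['tool_rot']; psi=np.degrees(2*np.arctan2(q[1],q[0])); print(p,psi,s['force'],local(p))
a=snap('scene');b=snap('side')
c=np.vstack([cv2.resize(a[110:270,230:460],None,fx=2.2,fy=2.2,interpolation=cv2.INTER_CUBIC)[:, :506],cv2.resize(b[120:250,240:400],None,fx=3.16,fy=3.16)[:248,:506]])
c=np.hstack([cv2.resize(a[90:270,240:440],None,fx=2,fy=3)[:,:],cv2.resize(b[100:250,260:390],None,fx=3,fy=3.6)[:540]])
cv2.imwrite('pics/p1.png',c[:,:,::-1]); print(c.shape)
```

```text
[ 0.53630663 -0.0616247   0.12780362] 4.137814230274641 [ 0.09704997 -0.75817321 -0.86057167] [-0.04407281 -0.07366212]
(540, 790, 3)
```

View pics/p1.png

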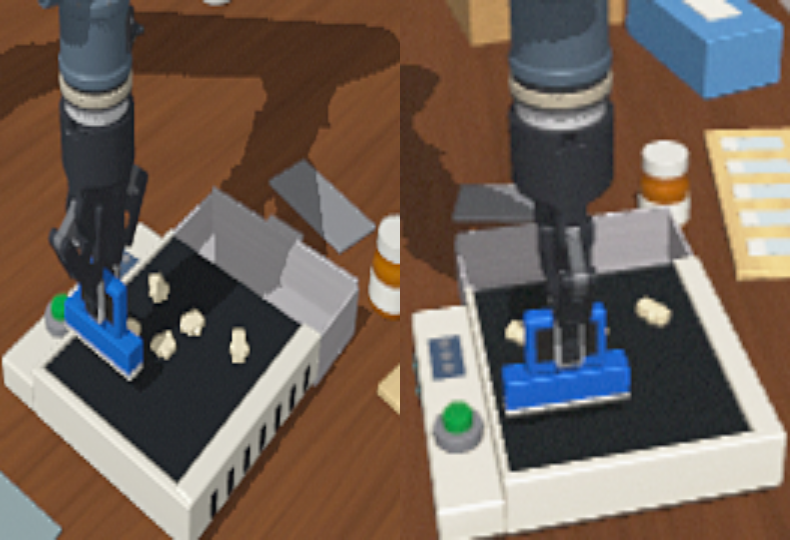

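The crop shows the scraper held level above the right part of the plate, behind all the chips, with the foot clear of the front lip.

carry_out --targets '[[[0,0,0.8,0,0,0,0.5],[0,0,1.5,0,0,0,0.5],[0,0,1.9,0,0,0,0.5],[0,0,2.1,0,0,0,0.5],[0,0,2.1,0,0,0,0.5],[0,0,2.1,0,0,0,0.5]]]'

```text
t: 7.73
tcp_pos: [0.5366, -0.0629, 0.1071]
tool_rot: [0.999, 0.035, -0.0, -0.0]
force: [-0.4, -0.7, -0.4]
finger_gap: 0.178
gripper_force: 68.7
```

carry_out --targets '[[[0,-1,0.05,0,0,0,0.5],[0,-2.2,0.05,0,0,0,0.5],[0,-3.4,0.05,0,0,0,0.5],[0,-4.6,0.05,0,0,0,0.5],[0,-5.8,0.05,0,0,0,0.5],[0,-7,0.05,0,0,0,0.5],[0,-8.2,0.05,0,0,0,0.5],[0,-9.4,0.05,0,0,0,0.5],[0,-10.6,0.05,0,0,0,0.5],[0,-11.6,0.05,0,0,0,0.5],[0,-12.4,0.05,0,0,0,0.5],[0,-13,0.05,0,0,0,0.5]]]'

```text
t: 8.73
tcp_pos: [0.5274, 0.0679, 0.1068]
tool_rot: [0.999, 0.036, -0.0, -0.0]
force: [0.6, -0.6, -0.8]
finger_gap: 0.175
gripper_force: 68.7
```

carry_out --targets '[[[0,-1,0,0,0,0,0.5],[0,-2,0,0,0,0,0.5],[0,-3,0,0,0,0,0.5],[0,-4,0,0,0,0,0.5],[0,-5,0,0,0,0,0.5],[0,-6,0,0,0,0,0.5],[0,-7,0,0,0,0,0.5],[0,-7,0,0,0,0,0.5],[0,-7,0,0,0,0,0.5],[0,-7,-2,0,0,0,0.5],[0,-7,-3.5,0,0,0,0.5],[0,-7,-3.5,0,0,0,0.5]]]'

```text
t: 9.73
tcp_pos: [0.5246, 0.1364, 0.1441]
tool_rot: [0.999, 0.035, 0.003, 0.0]
force: [0.2, -0.3, -0.4]
finger_gap: 0.182
gripper_force: 68.7
```

carry_out --targets '[[[1.7,4,0,0,0,0,0.5],[3.4,8,0,0,0,0,0.5],[5.1,12,0,0,0,0,0.5],[6.8,16,0,0,0,0,0.5],[8,19,0,0,0,0,0.5],[8.6,20,0,0,0,0,0.5],[8.6,20,0,0,0,0,0.5],[8.6,20,0,0,0,0,0.5],[8.6,20,0,0,0,0,0.5]]]'

```text
t: 10.48
tcp_pos: [0.6209, -0.0557, 0.1408]
tool_rot: [0.999, 0.035, -0.002, -0.001]
force: [-1.0, -0.0, -0.7]
finger_gap: 0.18
gripper_force: 68.8
```

Run:
```python
from h import *
s=manip.sense(); p=s['tcp_pos'];q=s['tool_rot']; psi=np.degrees(2*np.arctan2(q[1],q[0])); print(p,psi,s['force'],local(p))
a=snap('scene');b=snap('side')
c=np.hstack([cv2.resize(a[90:270,240:440],None,fx=2,fy=3)[:,:],cv2.resize(b[100:250,260:390],None,fx=3,fy=3.6)[:540]])
cv2.imwrite('pics/p2.png',c[:,:,::-1])
```

```text
[ 0.62088665 -0.05572419  0.14084809] 4.054588740519004 [-1.02571524 -0.04687501 -0.65315404] [ 0.04071261 -0.07382397]
```

View pics/p2.png

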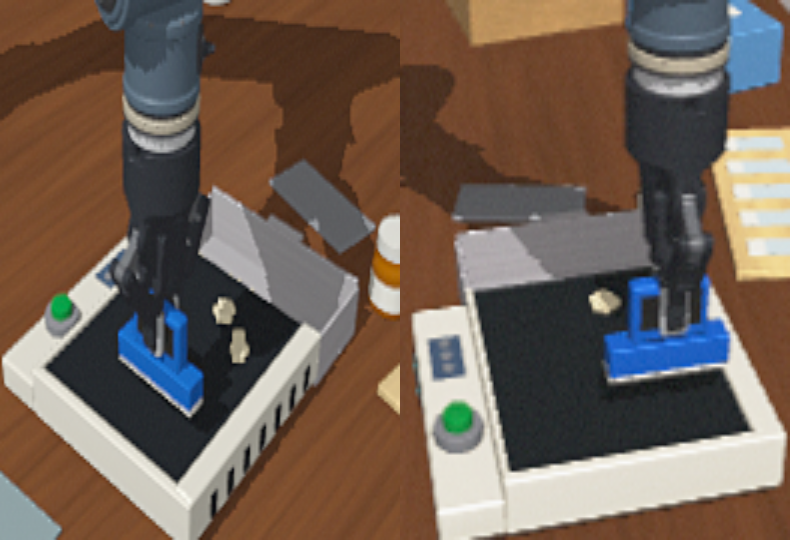

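Three chips are gone. Two are left, at (223,310) and (238,345) in the left half of the crop, and both are inside the next pass.

carry_out --targets '[[[0,0,1.5,0,0,0,0.5],[0,0,2.8,0,0,0,0.5],[0,0,3.4,0,0,0,0.5],[0,0,3.5,0,0,0,0.5],[0,0,3.5,0,0,0,0.5],[0,-1.2,3.5,0,0,0,0.5],[0,-2.4,3.5,0,0,0,0.5],[0,-3.6,3.5,0,0,0,0.5],[0,-4.8,3.5,0,0,0,0.5],[0,-6,3.5,0,0,0,0.5],[0,-7.2,3.5,0,0,0,0.5],[0,-8.4,3.5,0,0,0,0.5]]]'

```text
t: 11.58
tcp_pos: [0.6164, 0.0286, 0.1069]
tool_rot: [0.999, 0.036, 0.0, -0.0]
force: [0.1, 0.4, -0.5]
finger_gap: 0.178
gripper_force: 68.9
```

carry_out --targets '[[[0,-1,0,0,0,0,0.5],[0,-2,0,0,0,0,0.5],[0,-3,0,0,0,0,0.5],[0,-4,0,0,0,0,0.5],[0,-5,0,0,0,0,0.5],[0,-6,0,0,0,0,0.5],[0,-7,0,0,0,0,0.5],[0,-8,0,0,0,0,0.5],[0,-9,0,0,0,0,0.5],[0,-10,0,0,0,0,0.5],[0,-11,0,0,0,0,0.5],[0,-11.6,0,0,0,0,0.5]]]'

```text
t: 12.58
tcp_pos: [0.6082, 0.1442, 0.1068]
tool_rot: [0.999, 0.036, -0.0, -0.0]
force: [-0.4, 0.2, -0.3]
finger_gap: 0.176
gripper_force: 68.9
```

carry_out --targets '[[[0,0,0,0,0,0,0.5],[0,0,0,0,0,0,0.5],[0,0,-2,0,0,0,0.5],[0,0,-5,0,0,0,0.5],[0,0,-8,0,0,0,0.5],[0,-3,-8,0,0,2,0.5],[0,-6,-8,0,0,4,0.5],[0,-9,-8,0,0,6,0.5],[0,-12,-8,0,0,8,0.5],[0,-12,-8,0,0,8,0.5],[0,-12,-8,0,0,8,0.5],[0,-12,-8,0,0,8,0.5]]]'

```text
t: 13.58
tcp_pos: [0.5999, 0.2617, 0.1866]
tool_rot: [0.999, -0.034, -0.0, 0.0]
force: [0.2, 0.2, -1.3]
finger_gap: 0.18
gripper_force: 68.8
```

Run:
```python
from h import *
s=manip.sense(); p=s['tcp_pos'];q=s['tool_rot']; psi=np.degrees(2*np.arctan2(q[1],q[0])); print(p,psi,s['force'],local(p))
a=snap('scene');b=snap('side')
c=np.hstack([cv2.resize(a[90:270,240:440],None,fx=2,fy=3)[:,:],cv2.resize(b[100:250,260:390],None,fx=3,fy=3.6)[:540]])
cv2.imwrite('pics/p3.png',c[:,:,::-1])
rel((*p,psi),(.5425,.3695,.20,-8.2),(.5425,.3695,.062,-8.2))
```

```text
[0.59988308 0.26167968 0.18660288] -3.943010575956413 [ 0.22765464  0.16774929 -1.33592707] [0.04245637 0.24426929]
(0.5425, 0.3695, 0.2, -8.2) -> [-6.47, -10.36, -1.34, 0.0, 0.0, 4.26]
(0.5425, 0.3695, 0.062, -8.2) -> [-6.47, -10.36, 12.46, 0.0, 0.0, 4.26]
```

View pics/p3.png

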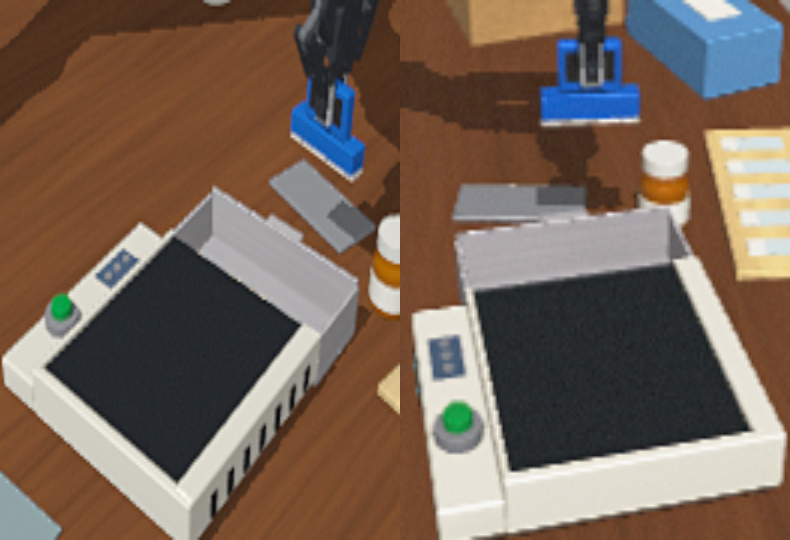

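The plate is clear: no chips are visible in either view. I'll return the scraper to its rest now.

carry_out --targets '[[[-2.2,-3.5,0,0,0,2,0.5],[-4.4,-7,0,0,0,4.2,0.5],[-6.5,-10.4,2,0,0,4.2,0.5],[-6.5,-10.4,5,0,0,4.2,0.5],[-6.5,-10.4,8,0,0,4.2,0.5],[-6.5,-10.4,10.5,0,0,4.2,0.5],[-6.5,-10.4,11.5,0,0,4.2,0.5],[-6.5,-10.4,11.8,0,0,4.2,0.5],[-6.5,-10.4,11.8,0,0,4.2,0.5],[-6.5,-10.4,11.8,0,0,4.2,0.5]]]'

```text
t: 14.52
tcp_pos: [0.5438, 0.3704, 0.0702]
tool_rot: [0.997, -0.072, 0.001, -0.001]
force: [0.2, -0.4, -0.7]
finger_gap: 0.181
gripper_force: 68.9
```

carry_out --targets '[[[-0.1,0,0.4,0,0,0,0.5],[-0.1,0,0.7,0,0,0,0.5],[-0.1,0,0.9,0,0,0,0.5],[-0.1,0,1.0,0,0,0,0.5],[-0.1,0,1.05,0,0,0,0.5],[-0.1,0,1.05,0,0,0,0.5],[-0.1,0,1.05,0,0,0,0.5]]]'

```text
t: 15.1
tcp_pos: [0.5416, 0.3709, 0.0599]
tool_rot: [0.997, -0.071, 0.001, -0.0]
force: [-0.2, -1.3, 5.4]
finger_gap: 0.182
gripper_force: 70.0
```

carry_out --targets '[[[0,0,0,0,0,0,1.8],[0,0,0,0,0,0,2.5],[0,0,0,0,0,0,4],[0,0,0,0,0,0,6],[0,0,0,0,0,0,8],[0,0,-2,0,0,0,8.5],[0,0,-5,0,0,0,8.5],[0,0,-9,0,0,0,8.5],[0,0,-13,0,0,0,8.5],[0,0,-17,0,0,0,8.5],[0,0,-17,0,0,0,8.5],[0,0,-17,0,0,0,8.5]]]'

```text
t: 16.1
tcp_pos: [0.5429, 0.3716, 0.2318]
tool_rot: [0.997, -0.071, 0.003, -0.002]
force: [-0.3, 0.0, -0.7]
finger_gap: 0.994
gripper_force: 0.0
```

Run:
```python
from h import *
s=manip.sense(); p=s['tcp_pos'];q=s['tool_rot']; psi=np.degrees(2*np.arctan2(q[1],q[0])); print(p,psi,s['force'],s['finger_gap'])
a=snap('scene','sc2');b=snap('side','sd2')
# is scraper standing: blue pixel diff versus initial
for n,f,im in(('scene','scene0',a),('side','side0',b)):
    o=cv2.imread(f'pics/{f}.png')[:,:,::-1]
    sl=(slice(130,170),slice(370,425)) if n=='scene' else (slice(133,165),slice(278,325))
    m=lambda I:((I[...,2].astype(int)-I[...,0]>80)&(I[...,2]>120))[sl]
    print(n,[(np.argwhere(m(I)).mean(0).round(1),m(I).sum()) for I in(o,im)])
S,D=cams.camera_info('scene'),cams.camera_info('side')
for n,im,ci in(('scene',a,S),('side',b,D)):
    h=cv2.cvtColor(im,cv2.COLOR_RGB2HSV)
    for c,lo,hi in(('pink',(160,90,120),(179,255,255)),('yel',(20,140,120),(32,255,255))):
        m=cv2.inRange(h,lo,hi)
        if n=='side': m=cv2.morphologyEx(m,cv2.MORPH_CLOSE,np.ones((3,3)))
        N,_,st,ce=cv2.connectedComponentsWithStats(m)
        for i in range(1,N):
            if st[i,4]>60: print(n,c,ce[i],st[i,4],onz(ci,*ce[i],.014)[:2])
rel((*p,psi),(.47,0,.28,0),(.455,-.22,.28,0))
```

```text
[0.54290021 0.37159645 0.23181122] -8.151393848509596 [-0.33444124  0.0273195  -0.74817447] 0.9943177175915189
scene [(array([19.9, 35.3]), np.int64(459)), (array([19.5, 35.7]), np.int64(451))]
side [(array([14.7, 24.5]), np.int64(336)), (array([13.9, 24.3]), np.int64(334))]
scene pink [180.5755814  235.22093023] 172 [ 0.38256083 -0.2672239 ]
scene pink [199.12707182 243.66850829] 181 [ 0.43642148 -0.2534761 ]
scene pink [156.10471204 252.53926702] 191 [ 0.39330262 -0.33559196]
scene pink [213.24489796 254.48979592] 196 [ 0.48728908 -0.25141962]
scene pink [186.2972973  273.92342342] 222 [ 0.494834   -0.32435204]
scene pink [204.275      286.16666667] 240 [ 0.54962057 -0.31741554]
scene yel [169.46829268 262.34634146] 205 [ 0.44039518 -0.33102169]
side pink [301.43421053 286.85526316] 228 [ 0.48350307 -0.25032447]
side pink [276.96595745 290.35319149] 235 [ 0.43230547 -0.25264127]
side pink [250.48582996 298.27530364] 247 [ 0.37832612 -0.26613989]
side pink [335.74907749 308.60147601] 271 [ 0.54576136 -0.3165187 ]
side pink [308.5106383  314.66312057] 282 [ 0.49117005 -0.3234152 ]
side pink [255.23322684 325.7571885 ] 313 [ 0.38922597 -0.33456952]
side yel [280.25259516 320.8615917 ] 289 [ 0.43634807 -0.33013453]
(0.47, 0, 0.28, 0) -> [-1.95, 37.82, -4.82, 0.0, 0.0, -8.15]
(0.455, -0.22, 0.28, 0) -> [-0.31, 59.81, -4.82, 0.0, 0.0, -8.15]
```

carry_out --targets '[[[-0.3,4,-1,0,0,-2,8.5],[-0.6,8,-2,0,0,-4,8.5],[-0.9,12,-3,0,0,-6,8.5],[-1.2,16,-4,0,0,-8.1,8.5],[-1.5,20,-4.8,0,0,-8.1,8.5],[-1.7,24,-4.8,0,0,-8.1,8.5],[-1.8,28,-4.8,0,0,-8.1,8.5],[-1.9,32,-4.8,0,0,-8.1,8.5],[-1.9,35,-4.8,0,0,-8.1,8.5],[-1.9,37,-4.8,0,0,-8.1,8.5],[-1.9,37,-4.8,0,0,-8.1,8.5],[-1.9,37,-4.8,0,0,-8.1,8.5]]]'

```text
t: 17.2
tcp_pos: [0.4689, 0.0066, 0.2746]
tool_rot: [1.0, -0.002, -0.002, -0.001]
force: [0.0, 0.9, -0.9]
finger_gap: 0.997
gripper_force: 0.0
```

carry_out --targets '[[[0,4,0,0,0,0,8.5],[0,8,0,0,0,0,8.5],[0,12,0,0,0,0,8.5],[0,16,0,0,0,0,8.5],[0,20,0,0,0,0,8.5],[0,22,0,0,0,0,8.5],[0,22.8,0,0,0,0,8.5],[0,22.8,0,0,0,0,8.5],[0,22.8,0,0,0,0,8.5],[0,22.8,0,0,0,0,8.5],[0,22.8,0,0,0,0,8.5],[0,22.8,0,0,0,0,8.5]]]'

```text
t: 18.2
tcp_pos: [0.4698, -0.2191, 0.2764]
tool_rot: [1.0, 0.001, -0.0, -0.0]
force: [-0.2, 0.1, 0.3]
finger_gap: 0.996
gripper_force: 0.0
```

```bash
cat >> h.py <<'E'
def blobs(im,ci,zt,amin=60,close=3):
    h=cv2.cvtColor(im,cv2.COLOR_RGB2HSV); out=[]
    for c,lo,hi in(('pink',(160,90,120),(179,255,255)),('yel',(20,140,120),(32,255,255))):
        m=cv2.inRange(h,lo,hi); m=cv2.morphologyEx(m,cv2.MORPH_CLOSE,np.ones((close,close)))
        for k in cv2.findContours(m,cv2.RETR_EXTERNAL,cv2.CHAIN_APPROX_NONE)[0]:
            if cv2.contourArea(k)<amin: continue
            w=np.array([onz(ci,*q[0],zt)[:2] for q in k],np.float32)
            (cx,cy),(a,b),t=cv2.minAreaRect(w*1000)
            if a<b: a,b,t=b,a,t+90
            t=(t+90)%180-90
            M=cv2.moments(k); out.append((c,cx/1000,cy/1000,round(a,1),round(b,1),round(t,1),(M['m10']/M['m00'],M['m01']/M['m00'])))
    return out
def where():
    s=manip.sense(); p=s['tcp_pos'];q=s['tool_rot']; psi=np.degrees(2*np.arctan2(q[1],q[0])); print('TCP',p.round(4),'psi',round(psi,2),'F',s['force'].round(1),'gap',round(s['finger_gap'],3),'t',s['t']); return (*p,psi)
E
python3 - <<'E'
from h import *
where()
ci=cams.camera_info('wrist'); im=snap('wrist','w2')
B=blobs(im,ci,.018); 
for b in B: print(b[0],np.round(b[1:6],4),np.round(b[6],1))
S,D=cams.camera_info('scene'),cams.camera_info('side')
for n in('scene','side'):
    c2=cams.camera_info(n)
    for b in blobs(snap(n),c2,.018,close=1 if n=='scene' else 3):
        k=min(B,key=lambda q:np.hypot(q[1]-b[1],q[2]-b[2])); print(n,b[0],k[0],tri(ci,k[6],c2,b[6]).round(4))
E
```

```text
TCP [ 0.4698 -0.2191  0.2764] psi 0.07 F [-0.2  0.1  0.3] gap 0.996 t 18.2
pink [ 0.3803 -0.2643 41.     26.7     2.6   ] [357.3 230.3]
pink [ 0.3911 -0.332  41.2    27.2    17.    ] [412.  222.2]
pink [ 0.434  -0.2505 40.4    27.1     5.    ] [347.6 189.3]
pink [ 0.4848 -0.2484 39.8    27.1     7.8   ] [346.9 147.3]
pink [ 0.4923 -0.3208 39.6    27.1    10.8   ] [410.1 140.9]
pink [ 0.5458 -0.314  38.1    27.3    -3.8   ] [407.8  91.8]
yel [ 0.4376 -0.3281 41.     28.      7.5   ] [412.1 186.4]
scene pink pink [ 0.5462 -0.3157  0.0099]
scene pink pink [ 0.4914 -0.3228  0.0101]
scene pink pink [ 0.4837 -0.2492  0.0099]
scene pink pink [ 0.3884 -0.3342  0.0098]
scene pink pink [ 0.4318 -0.2512  0.0094]
scene pink pink [ 0.3766 -0.265   0.0088]
scene yel yel [ 0.4362 -0.3298  0.0103]
side pink pink [ 0.3892 -0.3336  0.0126]
side pink pink [ 0.4915 -0.3222  0.0124]
side pink pink [ 0.5461 -0.315   0.0121]
side pink pink [ 0.378  -0.2648  0.0125]
side pink pink [ 0.4323 -0.2509  0.0121]
side pink pink [ 0.4839 -0.2488  0.0122]
side yel yel [ 0.4364 -0.3294  0.0129]
```

View pics/w2.png

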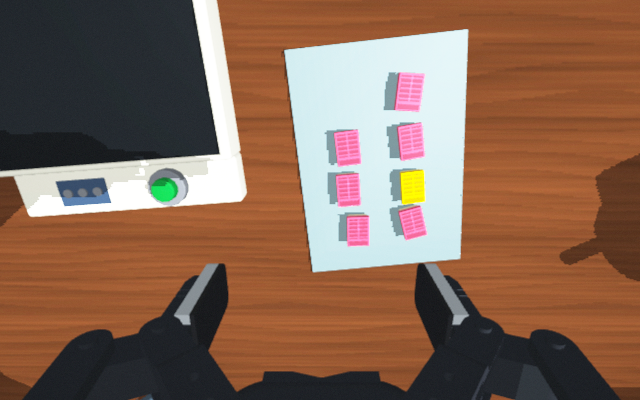

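The wrist view shows pink blocks at (347,147), (348,189), (357,230), (410,141), (408,92) and (412,222), with the yellow one at (412,186). All lie flat, with their long axes near world x. I'll leave the pink at (412,222), next to the yellow one.

```bash
cat >> h.py <<'E'
BL={'A':(.3795,-.2648,2.6),'B':(.433,-.2507,5.),'C':(.484,-.2486,7.8),'D':(.4918,-.3215,10.8),'E':(.5458,-.3145,-3.8)}
def cyc(b,slot,dz=0):
    w=where(); x,y,t=BL[b]
    rel(w,(x,y,.08,t),(x,y,.024,t))
    g=(x,y,.024,t); q=plate(*slot)
    rel(g,(x,y,.15,t),(*q,.13,4.1),(*q,.073,4.1))
def check():
    for n in('scene','side'):
        ci=cams.camera_info(n)
        print(n,[(b[0][0],round(b[1],3),round(b[2],3)) for b in blobs(snap(n),ci,.014,close=1 if n=='scene' else 3)])
E
python3 - <<'E'
from h import *
check(); cyc('C',(.045,.065))
E
```

```text
scene [('p', 0.549, -0.317), ('p', 0.495, -0.324), ('p', 0.487, -0.251), ('p', 0.393, -0.335), ('p', 0.436, -0.253), ('p', 0.382, -0.267), ('y', 0.439, -0.331)]
side [('p', 0.39, -0.334), ('p', 0.491, -0.323), ('p', 0.546, -0.316), ('p', 0.379, -0.266), ('p', 0.432, -0.252), ('p', 0.483, -0.25), ('y', 0.437, -0.33)]
TCP [ 0.4698 -0.2204  0.2765] psi -0.03 F [-0.3  0.2 -0.1] gap 0.996 t 18.45
(0.484, -0.2486, 0.08, 7.8) -> [1.42, 2.82, 19.65, 0.0, 0.0, -7.83]
(0.484, -0.2486, 0.024, 7.8) -> [1.42, 2.82, 25.25, 0.0, 0.0, -7.83]
(0.484, -0.2486, 0.15, 7.8) -> [0.0, 0.0, -12.6, 0.0, 0.0, 0.0]
(np.float64(0.6152375013502679), np.float64(0.08305103588548222), 0.13, 4.1) -> [17.5, -31.08, -10.6, 0.0, 0.0, 3.7]
(np.float64(0.6152375013502679), np.float64(0.08305103588548222), 0.073, 4.1) -> [17.5, -31.08, -4.9, 0.0, 0.0, 3.7]
```

carry_out --targets '[[[0.5,1,4,0,0,-4,5],[1,2,8,0,0,-7.8,5],[1.4,2.8,12,0,0,-7.8,5],[1.4,2.8,16,0,0,-7.8,5],[1.4,2.8,20,0,0,-7.8,5],[1.4,2.8,23,0,0,-7.8,5],[1.4,2.8,24.6,0,0,-7.8,5],[1.4,2.8,25.2,0,0,-7.8,5],[1.4,2.8,25.2,0,0,-7.8,5],[1.4,2.8,25.2,0,0,-7.8,5],[1.4,2.8,25.2,0,0,-7.8,5]]]'

```text
t: 19.37
tcp_pos: [0.4847, -0.2495, 0.0258]
tool_rot: [0.998, 0.068, 0.001, 0.001]
force: [-0.6, -0.4, 0.4]
finger_gap: 0.579
gripper_force: 0.0
```

carry_out --targets '[[[0,0,0,0,0,0,4],[0,0,0,0,0,0,3],[0,0,0,0,0,0,2],[0,0,0,0,0,0,2],[0,0,0,0,0,0,2],[0,0,0,0,0,0,2],[0,0,-2,0,0,0,2],[0,0,-5,0,0,0,2],[0,0,-8,0,0,0,2],[0,0,-11,0,0,0,2],[0,0,-12.6,0,0,0,2]]]' --force 40

```text
t: 20.28
tcp_pos: [0.4848, -0.2496, 0.1541]
tool_rot: [0.998, 0.068, 0.002, 0.002]
force: [0.7, -0.1, -0.0]
finger_gap: 0.315
gripper_force: 39.7
```

carry_out --targets '[[[2,-3.4,0,0,0,1,2],[4,-7,0,0,0,2,2],[6,-10.5,0,0,0,3,2],[8,-14,0,0,0,3.7,2],[10,-17.5,0,0,0,3.7,2],[12,-21,0,0,0,3.7,2],[14,-24.5,0,0,0,3.7,2],[16,-28,0,0,0,3.7,2],[17.4,-30.9,0,0,0,3.7,2],[17.4,-30.9,2,0,0,3.7,2],[17.4,-30.9,4,0,0,3.7,2],[17.4,-30.9,5,0,0,3.7,2]]]'

```text
t: 21.28
tcp_pos: [0.6133, 0.082, 0.0989]
tool_rot: [0.999, 0.036, -0.001, -0.0]
force: [-0.7, -0.1, -0.8]
finger_gap: 0.315
gripper_force: 39.7
```

carry_out --targets '[[[0,0,0.5,0,0,0,2],[0,0,1,0,0,0,2],[0,0,1,0,0,0,2],[0,0,1,0,0,0,2],[0,0,1,0,0,0,2]]]'

```text
t: 21.7
tcp_pos: [0.6152, 0.0803, 0.0912]
tool_rot: [0.999, 0.035, 0.001, 0.0]
force: [-0.3, -0.1, 0.0]
finger_gap: 0.31
gripper_force: 39.7
```

Run:
```python
from h import *
w=where(); print(local(w))
```

```text
TCP [0.6152 0.0803 0.0912] psi 4.0 F [-0.3 -0.1  0. ] gap 0.31 t 21.7
[0.04473368 0.0622921 ]
```

carry_out --targets '[[[0,0,0.6,0,0,0,2],[0,0,1.2,0,0,0,2],[0,0,1.6,0,0,0,2],[0,0,1.75,0,0,0,2],[0,0,1.8,0,0,0,2],[0,0,1.8,0,0,0,2],[0,0,1.8,0,0,0,2]]]'

```text
t: 22.28
tcp_pos: [0.6143, 0.0807, 0.0739]
tool_rot: [0.999, 0.035, -0.0, 0.0]
force: [-3.0, -0.8, 11.5]
finger_gap: 0.312
gripper_force: 40.9
```

carry_out --targets '[[[0,0,0,0,0,0,3],[0,0,0,0,0,0,4],[0,0,0,0,0,0,5],[0,0,0,0,0,0,5],[0,0,0,0,0,0,5],[0,0,-1.5,0,0,0,5],[0,0,-4,0,0,0,5],[0,0,-7,0,0,0,5],[0,0,-7,0,0,0,5],[0,0,-7,0,0,0,5]]]'

```text
t: 23.12
tcp_pos: [0.6158, 0.0808, 0.1441]
tool_rot: [0.999, 0.035, 0.002, 0.0]
force: [0.1, -0.0, -1.2]
finger_gap: 0.585
gripper_force: 0.0
```

Run:
```python
from h import *
check(); cyc('B',(-.045,.065))
```

```text
scene [('p', 0.549, -0.317), ('p', 0.495, -0.324), ('p', 0.393, -0.335), ('p', 0.436, -0.253), ('p', 0.382, -0.267), ('p', 0.577, 0.129), ('y', 0.439, -0.331)]
side [('p', 0.39, -0.334), ('p', 0.491, -0.323), ('p', 0.546, -0.316), ('p', 0.379, -0.266), ('p', 0.432, -0.252), ('p', 0.627, 0.158), ('y', 0.437, -0.33)]
TCP [0.6138 0.0809 0.1416] psi 4.04 F [-0.6  1.2 -0.6] gap 0.587 t 23.2167
(0.433, -0.2507, 0.08, 5.0) -> [-20.37, 31.8, 6.16, 0.0, 0.0, -0.96]
(0.433, -0.2507, 0.024, 5.0) -> [-20.37, 31.8, 11.76, 0.0, 0.0, -0.96]
(0.433, -0.2507, 0.15, 5.0) -> [0.0, 0.0, -12.6, 0.0, 0.0, 0.0]
(np.float64(0.5254678308864829), np.float64(0.07661626589554049), 0.13, 4.1) -> [12.06, -31.8, -10.6, 0.0, 0.0, 0.9]
(np.float64(0.5254678308864829), np.float64(0.07661626589554049), 0.073, 4.1) -> [12.06, -31.8, -4.9, 0.0, 0.0, 0.9]
```

carry_out --targets '[[[-2.2,3.4,0,0,0,-1,5],[-4.4,6.8,0,0,0,-1,5],[-6.6,10.2,0,0,0,-1,5],[-8.8,13.6,0,0,0,-1,5],[-11,17,0,0,0,-1,5],[-13.2,20.4,0,0,0,-1,5],[-15.4,23.8,0,0,0,-1,5],[-17.6,27.2,0,0,0,-1,5],[-19.4,30.3,0,0,0,-1,5],[-20.4,31.8,1,0,0,-1,5],[-20.4,31.8,3,0,0,-1,5],[-20.4,31.8,5,0,0,-1,5]]]'

```text
t: 24.22
tcp_pos: [0.4324, -0.2522, 0.0911]
tool_rot: [0.999, 0.042, -0.0, -0.0]
force: [-0.6, 0.2, 0.1]
finger_gap: 0.584
gripper_force: 0.0
```

carry_out --targets '[[[0,0,2,0,0,0,5],[0,0,4,0,0,0,5],[0,0,5.6,0,0,0,5],[0,0,6.6,0,0,0,5],[0,0,6.7,0,0,0,5],[0,0,6.7,0,0,0,5],[0,0,6.7,0,0,0,5]]]'

```text
t: 24.8
tcp_pos: [0.4335, -0.2508, 0.0255]
tool_rot: [0.999, 0.044, 0.0, 0.0]
force: [0.4, 0.6, 0.6]
finger_gap: 0.587
gripper_force: 0.0
```

carry_out --targets '[[[0,0,0,0,0,0,4],[0,0,0,0,0,0,3],[0,0,0,0,0,0,2],[0,0,0,0,0,0,2],[0,0,0,0,0,0,2],[0,0,0,0,0,0,2],[0,0,-2,0,0,0,2],[0,0,-5,0,0,0,2],[0,0,-8,0,0,0,2],[0,0,-11,0,0,0,2],[0,0,-12,0,0,0,2]]]'

```text
t: 25.72
tcp_pos: [0.4349, -0.2519, 0.1491]
tool_rot: [0.999, 0.044, 0.002, 0.002]
force: [0.1, -0.5, -0.3]
finger_gap: 0.31
gripper_force: 39.6
```

carry_out --targets '[[[1.4,-3.6,0,0,0,1,2],[2.8,-7.2,0,0,0,1,2],[4.2,-10.8,0,0,0,1,2],[5.6,-14.4,0,0,0,1,2],[7,-18,0,0,0,1,2],[8.4,-21.6,0,0,0,1,2],[9.8,-25.2,0,0,0,1,2],[11.2,-28.8,0,0,0,1,2],[12,-31.2,0,0,0,1,2],[12.1,-31.8,0,0,0,1,2],[12.1,-31.8,2,0,0,1,2],[12.1,-31.8,3,0,0,1,2]]]'

```text
t: 26.72
tcp_pos: [0.5252, 0.0771, 0.1142]
tool_rot: [0.999, 0.036, -0.001, 0.0]
force: [-1.1, -0.3, -0.5]
finger_gap: 0.313
gripper_force: 39.6
```

carry_out --targets '[[[0,0,1,0,0,0,2],[0,0,2,0,0,0,2],[0,0,2.5,0,0,0,2],[0,0,2.5,0,0,0,2],[0,0,2.5,0,0,0,2],[0,0,2.5,0,0,0,2]]]'

```text
t: 27.22
tcp_pos: [0.5264, 0.0762, 0.0906]
tool_rot: [0.999, 0.035, 0.0, 0.0]
force: [-0.5, 0.6, -0.4]
finger_gap: 0.313
gripper_force: 39.6
```

Run:
```python
from h import *
w=where(); print(local(w))
```

```text
TCP [0.5264 0.0762 0.0906] psi 4.0 F [-0.5  0.6 -0.4] gap 0.313 t 27.2167
[-0.04412222  0.06455184]
```

carry_out --targets '[[[0,0,0.6,0,0,0,2],[0,0,1.2,0,0,0,2],[0,0,1.5,0,0,0,2],[0,0,1.65,0,0,0,2],[0,0,1.65,0,0,0,2],[0,0,1.65,0,0,0,2]]]'

```text
t: 27.72
tcp_pos: [0.5257, 0.0767, 0.0744]
tool_rot: [0.999, 0.035, -0.0, 0.0]
force: [-1.7, 0.8, 5.8]
finger_gap: 0.313
gripper_force: 40.3
```

carry_out --targets '[[[0,0,0,0,0,0,3],[0,0,0,0,0,0,4],[0,0,0,0,0,0,5],[0,0,0,0,0,0,5],[0,0,0,0,0,0,5],[0,0,-1.5,0,0,0,5],[0,0,-4,0,0,0,5],[0,0,-7,0,0,0,5],[0,0,-7,0,0,0,5],[0,0,-7,0,0,0,5]]]'

```text
t: 28.55
tcp_pos: [0.5272, 0.0766, 0.1453]
tool_rot: [0.999, 0.035, 0.002, 0.0]
force: [0.1, -0.1, 0.1]
finger_gap: 0.585
gripper_force: 0.0
```

Run:
```python
from h import *
check(); cyc('A',(-.045,0))
```

```text
scene [('p', 0.549, -0.317), ('p', 0.495, -0.324), ('p', 0.393, -0.335), ('p', 0.382, -0.267), ('p', 0.577, 0.129), ('p', 0.482, 0.124), ('y', 0.439, -0.331)]
side [('p', 0.39, -0.334), ('p', 0.491, -0.323), ('p', 0.546, -0.316), ('p', 0.379, -0.266), ('p', 0.53, 0.153), ('p', 0.627, 0.158), ('y', 0.437, -0.33)]
TCP [0.5254 0.0767 0.1433] psi 4.04 F [-0.4  0.3 -0.7] gap 0.584 t 28.65
(0.3795, -0.2648, 0.08, 2.6) -> [-16.96, 33.03, 6.33, 0.0, 0.0, 1.44]
(0.3795, -0.2648, 0.024, 2.6) -> [-16.96, 33.03, 11.93, 0.0, 0.0, 1.44]
(0.3795, -0.2648, 0.15, 2.6) -> [0.0, 0.0, -12.6, 0.0, 0.0, 0.0]
(np.float64(0.5301151647681075), np.float64(0.011782615005029133), 0.13, 4.1) -> [16.3, -26.95, -10.6, 0.0, 0.0, -1.5]
(np.float64(0.5301151647681075), np.float64(0.011782615005029133), 0.073, 4.1) -> [16.3, -26.95, -4.9, 0.0, 0.0, -1.5]
```

carry_out --targets '[[[-1.8,3.6,0,0,0,1.4,5],[-3.6,7.2,0,0,0,1.4,5],[-5.4,10.8,0,0,0,1.4,5],[-7.3,14.4,0,0,0,1.4,5],[-9.2,18,0,0,0,1.4,5],[-11,21.6,0,0,0,1.4,5],[-12.8,25.2,0,0,0,1.4,5],[-14.6,28.8,0,0,0,1.4,5],[-16.4,32,0,0,0,1.4,5],[-17,33,1,0,0,1.4,5],[-17,33,3,0,0,1.4,5],[-17,33,5,0,0,1.4,5]]]'

```text
t: 29.65
tcp_pos: [0.379, -0.2653, 0.0925]
tool_rot: [1.0, 0.022, -0.0, -0.0]
force: [0.2, 0.5, -0.6]
finger_gap: 0.585
gripper_force: 0.0
```

carry_out --targets '[[[0,0,2,0,0,0,5],[0,0,4,0,0,0,5],[0,0,5.6,0,0,0,5],[0,0,6.6,0,0,0,5],[0,0,6.8,0,0,0,5],[0,0,6.8,0,0,0,5],[0,0,6.8,0,0,0,5]]]'

```text
t: 30.23
tcp_pos: [0.3797, -0.2643, 0.0259]
tool_rot: [1.0, 0.023, -0.0, -0.0]
force: [0.2, -0.1, 0.8]
finger_gap: 0.587
gripper_force: 0.0
```

carry_out --targets '[[[0,0,0,0,0,0,4],[0,0,0,0,0,0,3],[0,0,0,0,0,0,2],[0,0,0,0,0,0,2],[0,0,0,0,0,0,2],[0,0,0,0,0,0,2],[0,0,-2,0,0,0,2],[0,0,-5,0,0,0,2],[0,0,-8,0,0,0,2],[0,0,-11,0,0,0,2],[0,0,-12,0,0,0,2]]]'

```text
t: 31.15
tcp_pos: [0.3809, -0.2657, 0.1495]
tool_rot: [1.0, 0.023, 0.002, 0.003]
force: [0.2, -0.6, 0.4]
finger_gap: 0.313
gripper_force: 39.7
```

carry_out --targets '[[[2,-3.3,0,0,0,-1.5,2],[4,-6.6,0,0,0,-1.5,2],[6,-9.9,0,0,0,-1.5,2],[8,-13.2,0,0,0,-1.5,2],[10,-16.5,0,0,0,-1.5,2],[12,-19.8,0,0,0,-1.5,2],[14,-23.1,0,0,0,-1.5,2],[15.8,-26,0,0,0,-1.5,2],[16.3,-27,0,0,0,-1.5,2],[16.3,-27,0,0,0,-1.5,2],[16.3,-27,2,0,0,-1.5,2],[16.3,-27,3,0,0,-1.5,2]]]'

```text
t: 32.15
tcp_pos: [0.529, 0.0121, 0.1151]
tool_rot: [0.999, 0.036, -0.001, 0.0]
force: [0.5, 0.7, 0.5]
finger_gap: 0.313
gripper_force: 39.7
```

carry_out --targets '[[[0,0,1,0,0,0,2],[0,0,2,0,0,0,2],[0,0,2.5,0,0,0,2],[0,0,2.5,0,0,0,2],[0,0,2.5,0,0,0,2],[0,0,2.5,0,0,0,2]]]'

```text
t: 32.65
tcp_pos: [0.5304, 0.0124, 0.0911]
tool_rot: [0.999, 0.036, 0.0, 0.0]
force: [-0.4, -0.1, -0.1]
finger_gap: 0.312
gripper_force: 39.7
```

Run:
```python
from h import *
w=where(); print(local(w)); check()
```

```text
TCP [0.5304 0.0124 0.0911] psi 4.12 F [-0.4 -0.1 -0.1] gap 0.312 t 32.65
[-0.04470871  0.00059373]
scene [('p', 0.549, -0.317), ('p', 0.495, -0.324), ('p', 0.393, -0.335), ('p', 0.577, 0.129), ('p', 0.482, 0.124), ('y', 0.439, -0.331)]
side [('p', 0.39, -0.334), ('p', 0.491, -0.323), ('p', 0.546, -0.316), ('p', 0.517, 0.132), ('p', 0.627, 0.158), ('y', 0.436, -0.33)]
```

carry_out --targets '[[[0,0,0.6,0,0,0,2],[0,0,1.2,0,0,0,2],[0,0,1.5,0,0,0,2],[0,0,1.65,0,0,0,2],[0,0,1.65,0,0,0,2],[0,0,1.65,0,0,0,2]]]'

```text
t: 33.25
tcp_pos: [0.5297, 0.0129, 0.0748]
tool_rot: [0.999, 0.036, -0.0, -0.0]
force: [-2.5, 0.3, 7.8]
finger_gap: 0.317
gripper_force: 40.4
```

carry_out --targets '[[[0,0,0,0,0,0,3],[0,0,0,0,0,0,4],[0,0,0,0,0,0,5],[0,0,0,0,0,0,5],[0,0,0,0,0,0,5],[0,0,-1.5,0,0,0,5],[0,0,-4,0,0,0,5],[0,0,-7,0,0,0,5],[0,0,-7,0,0,0,5],[0,0,-7,0,0,0,5]]]'

```text
t: 34.08
tcp_pos: [0.5312, 0.0125, 0.1458]
tool_rot: [0.999, 0.036, 0.002, 0.0]
force: [-0.5, -0.2, -0.6]
finger_gap: 0.583
gripper_force: 0.0
```

Run:
```python
from h import *
check(); cyc('D',(.045,0))
```

```text
scene [('p', 0.549, -0.317), ('p', 0.495, -0.324), ('p', 0.393, -0.335), ('p', 0.577, 0.129), ('p', 0.484, 0.055), ('p', 0.482, 0.124), ('y', 0.439, -0.331)]
side [('p', 0.39, -0.334), ('p', 0.491, -0.323), ('p', 0.546, -0.316), ('p', 0.533, 0.085), ('p', 0.53, 0.153), ('p', 0.627, 0.158), ('y', 0.437, -0.33)]
TCP [0.5295 0.0129 0.1438] psi 4.15 F [ 0.6 -0.1 -1.6] gap 0.59 t 34.1833
(0.4918, -0.3215, 0.08, 10.8) -> [-6.18, 33.08, 6.38, 0.0, 0.0, -6.65]
(0.4918, -0.3215, 0.024, 10.8) -> [-6.18, 33.08, 11.98, 0.0, 0.0, -6.65]
(0.4918, -0.3215, 0.15, 10.8) -> [0.0, 0.0, -12.6, 0.0, 0.0, 0.0]
(np.float64(0.6198848352318924), np.float64(0.018217384994970866), 0.13, 4.1) -> [18.95, -30.97, -10.6, 0.0, 0.0, 6.7]
(np.float64(0.6198848352318924), np.float64(0.018217384994970866), 0.073, 4.1) -> [18.95, -30.97, -4.9, 0.0, 0.0, 6.7]
```

carry_out --targets '[[[-0.7,3.7,0,0,0,-4,5],[-1.4,7.4,0,0,0,-6.6,5],[-2.1,11.1,0,0,0,-6.6,5],[-2.8,14.8,0,0,0,-6.6,5],[-3.5,18.5,0,0,0,-6.6,5],[-4.2,22.2,0,0,0,-6.6,5],[-4.9,25.9,0,0,0,-6.6,5],[-5.6,29.6,0,0,0,-6.6,5],[-6.2,32.5,0,0,0,-6.6,5],[-6.2,33.1,1,0,0,-6.6,5],[-6.2,33.1,3,0,0,-6.6,5],[-6.2,33.1,5,0,0,-6.6,5]]]'

```text
t: 35.18
tcp_pos: [0.4915, -0.3223, 0.0925]
tool_rot: [0.996, 0.093, -0.0, -0.001]
force: [0.1, 0.3, -0.2]
finger_gap: 0.582
gripper_force: 0.0
```

carry_out --targets '[[[0,0,2,0,0,0,5],[0,0,4,0,0,0,5],[0,0,5.6,0,0,0,5],[0,0,6.6,0,0,0,5],[0,0,6.8,0,0,0,5],[0,0,6.8,0,0,0,5],[0,0,6.8,0,0,0,5]]]'

```text
t: 35.77
tcp_pos: [0.4923, -0.3218, 0.0264]
tool_rot: [0.996, 0.094, 0.0, 0.0]
force: [1.1, -0.4, -1.0]
finger_gap: 0.584
gripper_force: 0.0
```

carry_out --targets '[[[0,0,0,0,0,0,4],[0,0,0,0,0,0,3],[0,0,0,0,0,0,2],[0,0,0,0,0,0,2],[0,0,0,0,0,0,2],[0,0,0,0,0,0,2],[0,0,-2,0,0,0,2],[0,0,-5,0,0,0,2],[0,0,-8,0,0,0,2],[0,0,-11,0,0,0,2],[0,0,-12,0,0,0,2]]]'

```text
t: 36.68
tcp_pos: [0.4938, -0.3234, 0.1506]
tool_rot: [0.996, 0.094, 0.002, 0.003]
force: [-0.3, 0.3, -0.1]
finger_gap: 0.314
gripper_force: 39.5
```

carry_out --targets '[[[2.1,-3.4,0,0,0,3,2],[4.2,-6.8,0,0,0,6.7,2],[6.3,-10.2,0,0,0,6.7,2],[8.4,-13.6,0,0,0,6.7,2],[10.5,-17,0,0,0,6.7,2],[12.6,-20.4,0,0,0,6.7,2],[14.7,-23.8,0,0,0,6.7,2],[16.8,-27.2,0,0,0,6.7,2],[18.5,-30,0,0,0,6.7,2],[18.9,-31,0,0,0,6.7,2],[18.9,-31,2,0,0,6.7,2],[18.9,-31,3,0,0,6.7,2]]]'

```text
t: 37.68
tcp_pos: [0.6191, 0.0189, 0.1148]
tool_rot: [0.999, 0.036, -0.001, 0.0]
force: [-0.5, -0.2, 0.4]
finger_gap: 0.315
gripper_force: 39.6
```

carry_out --targets '[[[0,0,1,0,0,0,2],[0,0,2,0,0,0,2],[0,0,2.5,0,0,0,2],[0,0,2.5,0,0,0,2],[0,0,2.5,0,0,0,2],[0,0,2.5,0,0,0,2]]]'

```text
t: 38.18
tcp_pos: [0.6204, 0.0173, 0.0918]
tool_rot: [0.999, 0.035, 0.0, 0.0]
force: [-0.5, -0.5, -0.4]
finger_gap: 0.313
gripper_force: 39.6
```

Run:
```python
from h import *
w=where(); print(local(w)); check()
```

```text
TCP [0.6204 0.0173 0.0918] psi 3.99 F [-0.5 -0.5 -0.4] gap 0.313 t 38.1833
[ 0.04549221 -0.00095462]
scene [('p', 0.549, -0.317), ('p', 0.393, -0.335), ('p', 0.582, 0.083), ('p', 0.577, 0.128), ('p', 0.485, 0.055), ('y', 0.439, -0.331)]
side [('p', 0.39, -0.334), ('p', 0.546, -0.316), ('p', 0.533, 0.085), ('p', 0.529, 0.155), ('p', 0.618, 0.136), ('y', 0.436, -0.33)]
```

carry_out --targets '[[[0,0,0.6,0,0,0,2],[0,0,1.2,0,0,0,2],[0,0,1.5,0,0,0,2],[0,0,1.65,0,0,0,2],[0,0,1.65,0,0,0,2],[0,0,1.65,0,0,0,2]]]'

```text
t: 38.78
tcp_pos: [0.6196, 0.018, 0.0756]
tool_rot: [0.999, 0.035, -0.0, 0.0]
force: [-2.8, 0.4, 7.2]
finger_gap: 0.311
gripper_force: 40.3
```

carry_out --targets '[[[0,0,0,0,0,0,3],[0,0,0,0,0,0,4],[0,0,0,0,0,0,5],[0,0,0,0,0,0,5],[0,0,0,0,0,0,5],[0,0,-1.5,0,0,0,5],[0,0,-4,0,0,0,5],[0,0,-7,0,0,0,5],[0,0,-7,0,0,0,5],[0,0,-7,0,0,0,5]]]'

```text
t: 39.62
tcp_pos: [0.6214, 0.0177, 0.1467]
tool_rot: [0.999, 0.035, 0.002, 0.0]
force: [-0.0, -0.2, -1.0]
finger_gap: 0.585
gripper_force: 0.0
```

Run:
```python
from h import *
check(); cyc('E',(.045,-.065))
```

```text
scene [('p', 0.549, -0.317), ('p', 0.393, -0.335), ('p', 0.581, 0.061), ('p', 0.577, 0.126), ('p', 0.485, 0.055), ('y', 0.439, -0.331)]
side [('p', 0.39, -0.334), ('p', 0.546, -0.316), ('p', 0.533, 0.085), ('p', 0.632, 0.09), ('p', 0.529, 0.155), ('p', 0.626, 0.158), ('y', 0.437, -0.33)]
TCP [0.6194 0.018  0.1442] psi 4.04 F [ 0.5  0.2 -0.1] gap 0.588 t 39.7167
(0.5458, -0.3145, 0.08, -3.8) -> [-9.68, 32.65, 6.42, 0.0, 0.0, 7.84]
(0.5458, -0.3145, 0.024, -3.8) -> [-9.68, 32.65, 12.02, 0.0, 0.0, 7.84]
(0.5458, -0.3145, 0.15, -3.8) -> [0.0, -0.0, -12.6, 0.0, 0.0, 0.0]
(np.float64(0.624532169113517), np.float64(-0.0466162658955405), 0.13, 4.1) -> [6.08, -27.25, -10.6, 0.0, 0.0, -7.9]
(np.float64(0.624532169113517), np.float64(-0.0466162658955405), 0.073, 4.1) -> [6.08, -27.25, -4.9, 0.0, 0.0, -7.9]
```

carry_out --targets '[[[-1.1,3.6,0,0,0,4,5],[-2.2,7.2,0,0,0,7.8,5],[-3.3,10.8,0,0,0,7.8,5],[-4.4,14.4,0,0,0,7.8,5],[-5.5,18,0,0,0,7.8,5],[-6.6,21.6,0,0,0,7.8,5],[-7.7,25.2,0,0,0,7.8,5],[-8.8,28.8,0,0,0,7.8,5],[-9.7,32,0,0,0,7.8,5],[-9.7,32.6,1,0,0,7.8,5],[-9.7,32.6,3,0,0,7.8,5],[-9.7,32.6,5,0,0,7.8,5]]]'

```text
t: 40.72
tcp_pos: [0.5456, -0.3149, 0.0931]
tool_rot: [0.999, -0.034, -0.0, -0.0]
force: [-0.3, 0.6, -0.6]
finger_gap: 0.585
gripper_force: 0.0
```

carry_out --targets '[[[0,0,2,0,0,0,5],[0,0,4,0,0,0,5],[0,0,5.6,0,0,0,5],[0,0,6.6,0,0,0,5],[0,0,6.9,0,0,0,5],[0,0,6.9,0,0,0,5],[0,0,6.9,0,0,0,5]]]'

```text
t: 41.3
tcp_pos: [0.5465, -0.314, 0.0259]
tool_rot: [0.999, -0.033, 0.0, 0.0]
force: [-0.3, -0.8, 0.7]
finger_gap: 0.59
gripper_force: 0.0
```

carry_out --targets '[[[0,0,0,0,0,0,4],[0,0,0,0,0,0,3],[0,0,0,0,0,0,2],[0,0,0,0,0,0,2],[0,0,0,0,0,0,2],[0,0,0,0,0,0,2],[0,0,-2,0,0,0,2],[0,0,-5,0,0,0,2],[0,0,-8,0,0,0,2],[0,0,-11,0,0,0,2],[0,0,-12,0,0,0,2]]]'

```text
t: 42.22
tcp_pos: [0.5481, -0.3156, 0.1503]
tool_rot: [0.999, -0.033, 0.003, 0.002]
force: [0.8, -1.5, 0.6]
finger_gap: 0.314
gripper_force: 39.5
```

carry_out --targets '[[[0.8,-3.4,0,0,0,-4,2],[1.6,-6.8,0,0,0,-7.9,2],[2.4,-10.2,0,0,0,-7.9,2],[3.2,-13.6,0,0,0,-7.9,2],[4,-17,0,0,0,-7.9,2],[4.8,-20.4,0,0,0,-7.9,2],[5.6,-23.8,0,0,0,-7.9,2],[6,-26.5,0,0,0,-7.9,2],[6.1,-27.3,0,0,0,-7.9,2],[6.1,-27.3,0,0,0,-7.9,2],[6.1,-27.3,2,0,0,-7.9,2],[6.1,-27.3,3,0,0,-7.9,2]]]'

```text
t: 43.22
tcp_pos: [0.6243, -0.0469, 0.1146]
tool_rot: [0.999, 0.036, -0.001, 0.0]
force: [-1.3, -0.1, -0.7]
finger_gap: 0.312
gripper_force: 39.5
```

carry_out --targets '[[[0,0,1,0,0,0,2],[0,0,2,0,0,0,2],[0,0,2.5,0,0,0,2],[0,0,2.5,0,0,0,2],[0,0,2.5,0,0,0,2],[0,0,2.5,0,0,0,2]]]'

```text
t: 43.72
tcp_pos: [0.6255, -0.0461, 0.0912]
tool_rot: [0.999, 0.036, 0.0, 0.0]
force: [0.5, -0.3, 0.1]
finger_gap: 0.316
gripper_force: 39.5
```

Run:
```python
from h import *
w=where(); print(local(w)); check()
```

```text
TCP [ 0.6255 -0.0461  0.0912] psi 4.13 F [ 0.5 -0.3  0.1] gap 0.316 t 43.7167
[ 0.04597259 -0.06453687]
scene [('p', 0.393, -0.335), ('p', 0.586, 0.014), ('p', 0.581, 0.061), ('p', 0.578, 0.127), ('y', 0.439, -0.331)]
side [('p', 0.39, -0.334), ('p', 0.533, 0.085), ('p', 0.623, 0.068), ('p', 0.624, 0.156), ('p', 0.517, 0.184), ('y', 0.436, -0.33)]
```

carry_out --targets '[[[0,0,0.6,0,0,0,2],[0,0,1.2,0,0,0,2],[0,0,1.5,0,0,0,2],[0,0,1.65,0,0,0,2],[0,0,1.65,0,0,0,2],[0,0,1.65,0,0,0,2]]]'

```text
t: 44.32
tcp_pos: [0.6246, -0.0455, 0.0751]
tool_rot: [0.999, 0.036, -0.0, -0.0]
force: [-3.3, 0.5, 7.6]
finger_gap: 0.312
gripper_force: 40.3
```

carry_out --targets '[[[0,0,0,0,0,0,3],[0,0,0,0,0,0,4],[0,0,0,0,0,0,5],[0,0,0,0,0,0,5],[0,0,0,0,0,0,5],[0,0,-1.5,0,0,0,5],[0,0,-4,0,0,0,5],[0,0,-7,0,0,0,5],[0,0,-11,0,0,0,5],[0,0,-15,0,0,0,5],[0,0,-19,0,0,0,5],[0,0,-19,0,0,0,5]]]'

```text
t: 45.32
tcp_pos: [0.6298, -0.0467, 0.2736]
tool_rot: [0.999, 0.036, 0.009, 0.002]
force: [1.2, -0.1, -0.0]
finger_gap: 0.585
gripper_force: 0.0
```

carry_out --targets '[[[-3.5,-1.3,0,0,0,0,3],[-7,-2.6,0,0,0,0,1],[-10.5,-3.9,0,0,0,0,0],[-13,-5,0,0,0,0,0],[-13,-5,0,0,0,0,0],[-13,-5,0,0,0,0,0],[-13,-5,0,0,0,0,0],[-13,-5,0,0,0,0,0]]]'

```text
t: 45.98
tcp_pos: [0.4935, -0.0058, 0.2645]
tool_rot: [0.999, 0.036, 0.001, 0.0]
force: [-0.2, -1.0, -0.2]
finger_gap: -0.0
gripper_force: 0.0
```

Run:
```python
from h import *
w=where(); ci=cams.camera_info('wrist'); im=snap('wrist','w3')
for b in blobs(im,ci,.066): print(b[0],np.round(b[1:6],3),local(b[1:3]).round(3))
h=cv2.cvtColor(im,cv2.COLOR_RGB2HSV); m=cv2.inRange(h,(55,150,60),(75,255,255)); N,_,st,ce=cv2.connectedComponentsWithStats(m)
i=1+np.argmax(st[1:,4]); u=ce[i]; print('green',u,st[i,4],onz(ci,*u,.062),proj(ci,(.4465,-.0492,.064)))
for n in('scene','side'):
    c2=cams.camera_info(n); im=snap(n,n+'3'); h=cv2.cvtColor(im,cv2.COLOR_RGB2HSV); m=cv2.inRange(h,(55,150,60),(75,255,255)); N,_,st,ce=cv2.connectedComponentsWithStats(m)
    i=1+np.argmax(st[1:,4]); print(n,ce[i],st[i,4],tri(ci,u,c2,ce[i]))
```

```text
TCP [ 0.4935 -0.0058  0.2645] psi 4.13 F [-0.2 -1.  -0.2] gap -0.0 t 45.9833
pink [ 0.415 -0.287 37.5   26.7   17.1  ] [-0.181 -0.29 ]
pink [ 0.513  0.105 41.1   29.8   -1.2  ] [-0.056  0.094]
pink [5.28e-01 1.30e-02 4.03e+01 2.85e+01 4.10e+00] [-0.047  0.002]
pink [6.18e-01 1.80e-02 3.97e+01 2.81e+01 4.10e+00] [0.043 0.   ]
pink [ 0.613  0.08  39.7   29.5    4.1  ] [0.043 0.062]
pink [ 0.624 -0.045 39.6   28.8    4.1  ] [ 0.045 -0.063]
yel [ 0.456 -0.283 36.3   27.5    7.5  ] [-0.14  -0.289]
green [358.58409091 217.06136364] 440 [ 0.44806246 -0.04859793  0.062     ] [359.19764113 219.17906079]
scene [270.32352941 191.97058824] 68 [ 0.44568732 -0.04939098  0.05464834]
side [278.88709677 215.59677419] 62 [ 0.44619385 -0.04940937  0.05679303]
```

View pics/w3.png

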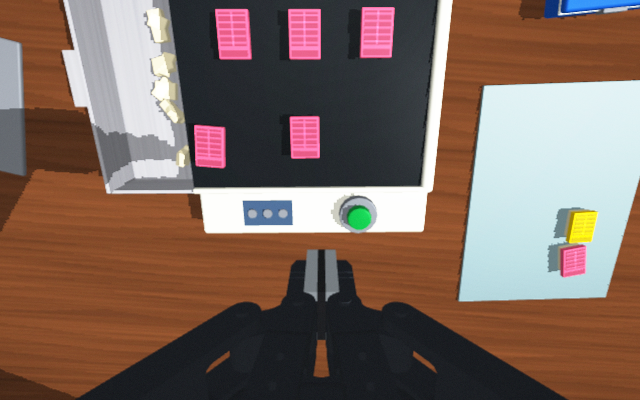

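The wrist view shows five pinks flat on the plate, at (233,34), (305,34), (377,33), (305,137) and (210,146). The last has been knocked a few cm but lies flat and fully on the plate. All five chips are in the tray at (157-182, 25-157), and the button is at (359,217). I'll press it now.

Run:
```python
from h import *
w=where(); rel(w,(.447,-.049,.11,4.1),(.447,-.049,.086,4.1),(.447,-.049,.075,4.1))
```

```text
TCP [ 0.4929 -0.0057  0.2642] psi 4.12 F [-0.8  0.9  0.3] gap 0.0 t 46.1333
(0.447, -0.049, 0.11, 4.1) -> [-4.89, 3.99, 15.42, 0.0, 0.0, 0.02]
(0.447, -0.049, 0.086, 4.1) -> [-4.89, 3.99, 17.82, 0.0, 0.0, 0.02]
(0.447, -0.049, 0.075, 4.1) -> [-4.89, 3.99, 18.92, 0.0, 0.0, 0.02]
```

carry_out --targets '[[[-2.5,2,0,0,0,0,0],[-4.9,4,0,0,0,0,0],[-4.9,4,4,0,0,0,0],[-4.9,4,8,0,0,0,0],[-4.9,4,12,0,0,0,0],[-4.9,4,15,0,0,0,0],[-4.9,4,16.5,0,0,0,0],[-4.9,4,17,0,0,0,0],[-4.9,4,17,0,0,0,0],[-4.9,4,17,0,0,0,0]]]'

```text
t: 46.97
tcp_pos: [0.4466, -0.049, 0.0945]
tool_rot: [0.999, 0.036, 0.0, 0.0]
force: [-0.3, -0.4, -1.0]
finger_gap: -0.004
gripper_force: 0.0
```

carry_out --targets '[[[0,0,0.5,0,0,0,0],[0,0,1.0,0,0,0,0],[0,0,1.3,0,0,0,0],[0,0,1.6,0,0,0,0],[0,0,1.8,0,0,0,0],[0,0,1.8,0,0,0,0],[0,0,1.8,0,0,0,0]]]'

```text
t: 47.55
tcp_pos: [0.4465, -0.0489, 0.077]
tool_rot: [0.999, 0.036, 0.001, 0.0]
force: [0.1, 0.2, 6.3]
finger_gap: -0.003
gripper_force: 3.6
```

carry_out --targets '[[[0,0,0.1,0,0,0,0],[0,0,0.2,0,0,0,0],[0,0,0.2,0,0,0,0],[0,0,0.2,0,0,0,0],[0,0,0.2,0,0,0,0]]]'

```text
t: 47.97
tcp_pos: [0.4466, -0.0489, 0.0767]
tool_rot: [0.999, 0.036, 0.002, 0.001]
force: [-2.0, 0.8, 25.8]
finger_gap: -0.001
gripper_force: 12.7
```

carry_out --targets '[[[0,0,-1,0,0,0,0],[0,0,-3,0,0,0,0],[0,0,-6,0,0,0,0],[0,0,-10,0,0,0,0],[0,0,-14,0,0,0,0],[0,0,-18,0,0,0,0],[0,0,-18,0,0,0,0],[0,0,-18,0,0,0,0]]]'

```text
t: 48.63
tcp_pos: [0.4469, -0.049, 0.2565]
tool_rot: [0.999, 0.036, 0.003, 0.001]
force: [-0.8, 0.0, 0.7]
finger_gap: 0.0
gripper_force: 0.0
```

Run:
```python
from h import *
w=where(); ci=cams.camera_info('wrist'); im=snap('wrist')
for b in blobs(im,ci,.066): print(b[0],np.round(b[1:6],3),local(b[1:3]).round(3))
a=snap('scene'); cv2.imwrite('pics/fin.png',cv2.resize(a[120:300,120:460],None,fx=2.3,fy=2.3,interpolation=cv2.INTER_CUBIC)[:,:,::-1])
```

```text
TCP [ 0.4469 -0.049   0.2565] psi 4.15 F [-0.8  0.   0.7] gap 0.0 t 48.6333
pink [ 0.409 -0.292 36.6   25.6   17.1  ] [-0.188 -0.295]
pink [ 0.513  0.104 40.4   30.4   -0.8  ] [-0.056  0.093]
pink [5.28e-01 1.30e-02 3.99e+01 2.91e+01 4.30e+00] [-0.047  0.001]
yel [ 0.449 -0.289 35.4   27.     7.8  ] [-0.147 -0.294]
```

View pics/fin.png

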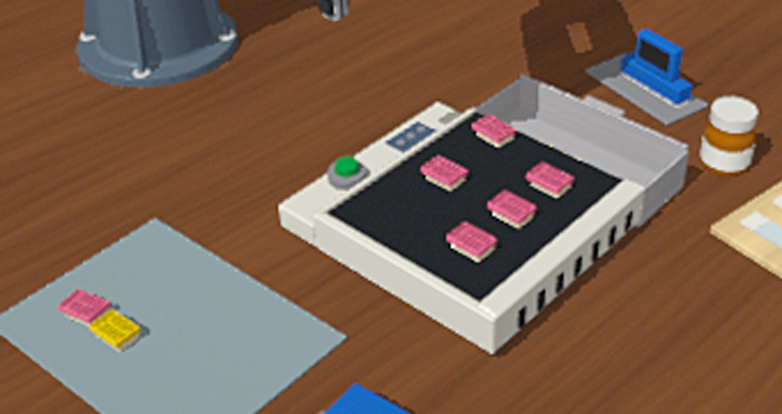

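The final view shows five pinks flat on the plate, one pink and one yellow on the mat, the scraper standing on its rest, and the jar in place. The button bottomed out at 25 N, so it was pressed fully in.

```bash
python3 -c "
from station import sign_off
print(sign_off())"
```

```text
the job is handed in; nothing more can be done
None
```

The job is done and handed in at about 49 s: five chips were scraped into the tray, the scraper is back on its rest, five pink blocks lie wax side down on the plate (one was knocked a few cm after I placed it but is still flat on the plate), and the chill button was pressed fully in last.

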